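# Clamp the RF shield box shut

## Task

Shut the radio shield box on the bench ready for a measurement: lower its lid gently until it rests on the rubber gasket, then swing the wire loop of the front toggle latch up and over so that it lies hooked behind the upturned lip of the keeper on the lid, and then press the latch's lever down until it goes over centre and lies fully home against the front, pulling the lid tight. Push by feel, never with more than 30 N on the lid or the latch, and leave the other things on the bench where they are.

Things in the scene. Friction and masses are not known exactly. Their poses are not given: they have to be found in the camera images.
- shield_box: Fixed aluminium box 240 deep (x) x 300 wide (y) mm, rim 136 mm high, on a 3 mm mat. Origin: centre of its underside. x points from the front wall (latch side, towards the robot, x = -120) to the hinged rear; y left, z up. Lid hinge line: along y at x +125, z 140 mm. Mid-front, at y = 0, two cheeks stand 24 mm out of the wall and carry the lever's pivot.
- lid: Lid: slab 300 wide (y), 18 mm thick, 245 mm from front edge to the hinge line, which lies in its underside; 0.6 kg. Origin: middle of the front edge, underside; x to the rear, y left, z out of its top. Origin above the box's underside: 140 mm tight, 144 just resting on the gasket, more = open. A friction hinge holds it at any angle; 1 to 4 N down at the front edge lowers it. Gasket: 25 N per mm there.
- keeper (a point): Seat of the keeper on the lid, where the loop's crossbar centre ends; lid's axes. The keeper is a steel strip 26 mm wide, 3 mm thick on the lid's top, from 53 mm behind its front edge; ahead of the edge it ramps down 6 mm to a flat seat and ends in an upturned lip 7 mm high, 3 mm thick, 21 mm ahead of the edge. Seat point: 16 mm ahead of the edge, 17 mm above the lid's underside, 2.5 mm behind the lip.
- lever (a joint): Lever angle, rad: 0 = home, hanging down along the front wall (bumper stop); 1.57 = level, out towards the robot; starts at 1.9 to 2.2. Friction holds it (about 1 N at its end). With the loop hooked it needs up to about 8 N near its end, most at 0.8 to 0.4; dead centre is near 0.06, past it the lever holds itself home; pushed less far it springs back.
- lever_pivot (a point): Lever's pivot axis, mid-width: 17.5 mm ahead of the front wall, 119 mm above the box's underside. Axes of the lever: those of the box at joint 0; it turns about y.
- lever_tip (a point): Point on the lever's pressing face, 66 mm along it from the pivot (lever axes: x -9.5, z -66 mm). Handle: steel plate 30 mm wide (y), 3 mm thick, 6 to 70 mm along the lever, then a short flare to 78 mm bent towards the pressing side. Pressing face: the top when the lever is level, the side towards the robot when it is home.
- loop_pin (a point): Pin on the lever, 14 mm from the pivot along the lever, about which the wire loop swings freely; mid-width of the latch.
- loop_bar (a point): Middle of the crossbar of the wire loop: stiff U of 5 mm steel wire, 44 mm wide outside (y), legs 52 mm from pin to crossbar, 40 g. Starts lying forward on the lever's upper face, around the 30 mm wide handle. It swings loosely: past upright it falls on the lid. Let go behind the lip it lies on the keeper's strip and is drawn down to the seat as the lever goes down.
- multimeter: Bystander: handheld multimeter 165 x 82 x 36 mm, lying left of the box. Origin: centre of its underside.
- solder_reel: Bystander: reel 62 mm in diameter, 46 mm high, standing right of the box. Origin: centre of its underside.
- flux_bottle: Bystander: small bottle 44 mm in diameter, 100 mm high, right of the box. Origin: centre of its underside.

How it is judged (in metres and radians):
On the way, in this order (a step that is already met when the one before it is completed fails the run):
1. the lid is down on its gasket (within about 4 mm at the front) (z of lid in the frame of shield_box below 0.148 m), for 0.2 s.
2. the loop's crossbar lies on the keeper behind its lip (x of loop_bar in the frame of keeper between -0.002 and 0.06 m and z of loop_bar in the frame of keeper between -0.004 and 0.0105 m and y of loop_bar in the frame of keeper between -0.01 and 0.01 m), for 0.2 s.
3. the lever is home and the lid tight (value of joint lever below 0.04 rad and z of lid in the frame of shield_box below 0.1417 m), for 0.2 s.
At the end, for the whole second after the job is handed in: The lever is fully home (joint under 0.04 rad), the lid is pulled tight on its gasket (front edge lowered to less than 1.7 mm above its tightest position, 141.7 mm above the box underside) and the loop's crossbar sits in the keeper behind its lip (no more than 8 mm from the seat point) (all of step 3 and x of loop_bar in the frame of keeper between -0.005 and 0.008 m and z of loop_bar in the frame of keeper between -0.004 and 0.0045 m); the robot touches nothing.
It fails at once if the lid is pushed with more than 30 N (contact force between any of the fingers, the arm and lid above 30 N).
It fails at once if the lever is pushed with more than 30 N (contact force between any of the fingers, the arm and lever_c0 above 30 N or contact force between any of the fingers, the arm and lever_c1 above 30 N).
It fails at once if the loop is driven against the lid or keeper with more than 30 N while the lever is still up (above 1.2 rad) (contact force between loop and lid above 30 N and value of joint lever above 1.2 rad).
It fails at once if a bystander is moved by more than 30 mm or tipped (distance of any of multimeter, solder_reel, flux_bottle from where it was at the start of the episode above 0.03 m or angle between any of multimeter, solder_reel, flux_bottle's own z axis and vertical above 0.3 rad).
It also fails if it takes over 61 s, if anything falls off the work surface, if the arm or the gripper's body presses on something with over 40 N, if the wrist force passes 120 N, or if a joint passes its speed limit or range.

## Robot

A 6-joint arm with a two-finger parallel gripper is mounted at the origin on the work surface. World frame = base frame: x ahead of the robot, y to its left, z up, the work surface at z = 0. Lengths are in m, angles in degrees, forces in N, time in s.
With the tool pointing down it reaches from about 0.4 to 0.825 m from the base axis. Payload 7 kg.
Tool frame: the origin (TCP) lies midway between the tips of the shut fingers; the grasp point (between the pads) lies r.pinch_z behind it (r.pinch_z is the distance from the TCP to the grasp point, in m); z points along the fingers, y is the line along which they close (so a half turn about z gives the same grasp; the last joint's range is limited). The gripper opens to 88 mm and grips with 3 to 60 N. Pads are 19 mm wide; open, the fingers measure 130 mm over their backs; the gripper's body (78 mm by 193 mm) begins 47 mm behind the grasp point.
Start: joints at [-46.805, 20.546, 0.682, 0, -70.136, -16.507], TCP at [0.303, -0.603, 0.227] pointing down, gripper open.
Joint ranges: [-176.03, 176.03], [-82.01, 121.73], [-58.28, 71.71], [-173.87, 95.51], [-174.79, -0.11], [-173.66, 173.66]. Speed limits (degrees/s): [136.94, 136.94, 172.46, 180, 180, 180].

## Interface

Orientations are given as [roll, pitch, yaw] about the fixed x, y, z axes, in that order (R = Rz(yaw) Ry(pitch) Rx(roll)).
In Python, from plant import r, optics, job gives the robot as it stands.
- The arm moves only by the shell command python3 -m crank 'ROWS' [FORCE]. ROWS is JSON, a list of rows, each an object with "xyz": the shift along the tool's x, y, z in units of 30 mm (1.0 is 30 mm), a list of three; "delta_rot": the turn, a rotation vector about the tool's x, y, z in degrees, a list of three; "claw": the closure, from 0 (fully open) to 1 (shut). A call has 1 to 20 rows; each row is the pose to reach, as a shift and turn from the pose commanded when the call began, along the tool's axes at that moment; what a row does not reach only later rows make up. A row lasts 1/8 s, in which the tool goes at most 62.5 mm and 10.7 degrees, less where a joint would pass 70% of its speed; a pose out of reach is approached as far as the arm can. A call with a gripper value outside its range is refused whole. The fingers move at their own pace and stop on an object; FORCE is the grip in N (left out, the last holds). Time passes only in rows, so rows that repeat a pose let the fingers close. It gives the time, the measured TCP pose, the force, the opening and the grip force at its end, in the units of the state.
- r.get_state(): the state, without advancing time (a new reading comes with each control period).
- optics.capture(name): name is "scene" or "top" or "wrist"; returns a dict with "img" (480x640x3 uint8, blue, green, red), "fovy" (degrees; the focal length in pixels is half the picture's height over the tangent of half this angle, whatever the lens; pixels are square), "cx", "cy" (the principal point, pixels), "eye" and "rotation" of the camera in the world; the wrist camera has in their place "hand_eye" (4x4, takes a point from camera to tool coordinates, whose origin is the TCP and whose axes are the flange's). Camera axes: x right, y up, looking along -z (the intrinsics and any distortion apply to the point x, -y, -z); pixel columns grow to the right and rows downward; lengths in m; the calibration is good to about 2 mm. The wrist camera is an equidistant fisheye: a pixel r from the principal point sees the ray r / f radians off the axis. A picture is of the moment at which its call begins: read the wrist's pose just before it. There is no depth.
- job.close_job(): hands the job in; it is judged then, once.
The state is a dict: "time_s": time; "joints": joint angles; "qd": joint speeds; "joint_torque": joint torques, N m; "tcp_pos": TCP position; "eef_rot": TCP orientation; "contact_force": force on the tool from outside, world axes, zero at the start; "moment": the same for the moment, N m; "gripper_width": finger opening in m; "gripper_force": force on a finger pad.
Only numpy, scipy, OpenCV 4.12 (cv2) and the standard library are available. Lean on these libraries where they do the work, as an engineer would, in place of code of your own. Each camera call takes 0.05 s, during which the arm holds its last target. There are 200 camera calls.

## Working session

There is one attempt and no reset: what is moved stays moved. The work goes in short steps, Python scripts to look and compute and a shell command to move; the robot and the scene stay as the last step left them, time stands still between calls to the robot, and variables do not carry over. Pictures are saved under pics/ and viewed, at most 10 in all, crops included, and the job is handed in when it is done.

```bash
ls; mkdir -p pics
cat > h.py <<'E'
import numpy as np,cv2
from scipy.spatial.transform import Rotation as R
from plant import r,optics,job
def cap(n,f):
    s=r.get_state();c=optics.capture(n);cv2.imwrite('pics/'+f,c['img']);return s,c
E
python3 - <<'E'
from h import *
s,c=cap('scene','s1.png');print({k:v for k,v in c.items() if k!='img'})
_,c=cap('top','t1.png');print({k:v for k,v in c.items() if k!='img'})
_,c=cap('wrist','w1.png');print({k:v for k,v in c.items() if k!='img'})
print(s,r.pinch_z)
E
```

```text
pics
{'fovy': 52.027100001433745, 'cx': 318.631200274603, 'cy': 240.71658043655796, 'eye': array([0.30756761, 0.62485051, 0.63957645]), 'rotation': array([  52.1793567 ,   -1.19723514, -152.11974383])}
{'fovy': 47.88232251723436, 'cx': 328.25703502727816, 'cy': 244.2618551334567, 'eye': array([0.43233261, 0.02717921, 1.13686151]), 'rotation': array([  8.94398788,   0.78412388, -91.3134042 ])}
{'fovy': 65.70646984690485, 'cx': 322.7169160360014, 'cy': 241.0028102326226, 'hand_eye': array([[ 8.16992832e-04,  9.51503975e-01,  3.07635367e-01,
         8.39923312e-02],
       [ 9.99999485e-01, -9.62769258e-04,  3.22090290e-04,
         1.59662978e-04],
       [ 6.02652065e-04,  3.07634945e-01, -9.51504271e-01,
        -1.56983477e-01],
       [ 0.00000000e+00,  0.00000000e+00,  0.00000000e+00,
         1.00000000e+00]])}
{'time_s': 0.0, 'joints': array([-4.68053159e+01,  2.05929161e+01,  6.30926614e-01, -2.02155449e-02,
       -7.01364756e+01, -1.65066014e+01]), 'qd': array([ 0.02484   ,  0.01580583,  0.01708133, -0.01535467,  0.04445324,
        0.0876602 ]), 'joint_torque': array([-1.86363519e-03, -5.82711160e+01,  2.93043995e+01,  6.99663609e+00,
        7.02067206e-03, -1.62235733e-04]), 'tcp_pos': array([ 0.3028969 , -0.60264205,  0.22558406]), 'eef_rot': array([ 1.79900193e+02, -9.75888799e-03, -1.53318794e+02]), 'contact_force': array([-0.17171608, -0.20613598, -0.5870378 ]), 'moment': array([-0.03429936, -0.03782228, -0.00852634]), 'gripper_force': 0.0, 'gripper_width': 0.08769760430770797} 0.0188
```

View pics/s1.png

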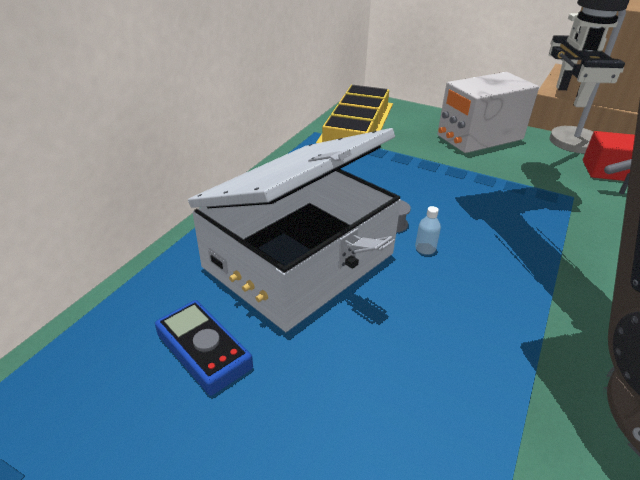

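View pics/t1.png

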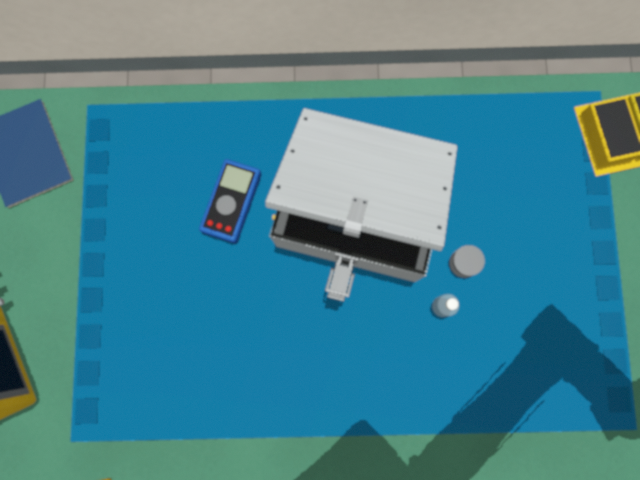

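The scene shows the box with lid half open, latch lever at about (370,243), meter at (203,345), bottle (428,232). Top view: lid front edge (270,205)-(443,245), keeper (355,220), lever and loop at (340,280), reel (467,262), bottle (446,306).

Run:
```python
import cv2
a=cv2.imread('pics/t1.png')[150:310,260:470];b=cv2.imread('pics/s1.png')[115:335,185:445]
cv2.imwrite('pics/t1c.png',cv2.resize(a,None,fx=3.75,fy=3.75,interpolation=cv2.INTER_CUBIC))
cv2.imwrite('pics/s1c.png',cv2.resize(b,None,fx=2.7,fy=2.7,interpolation=cv2.INTER_CUBIC))
```

```text
(no output)
```

View pics/t1c.png

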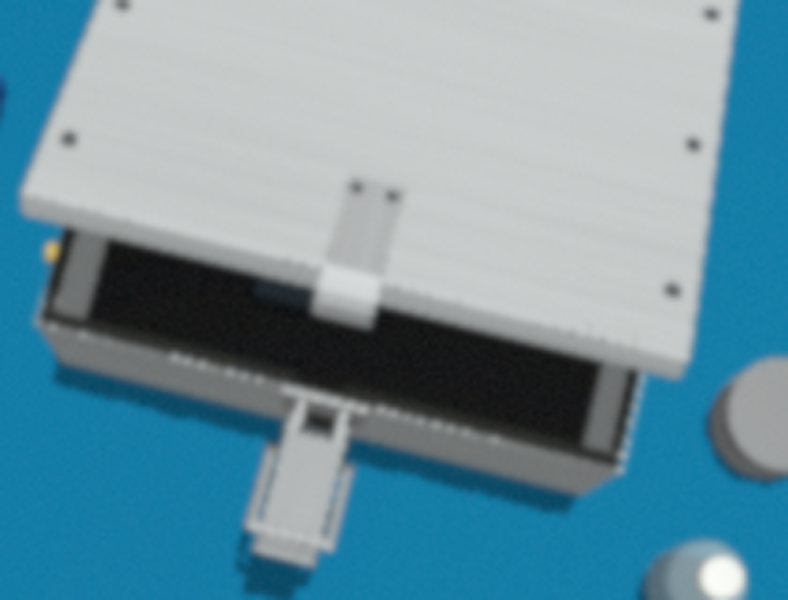

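View pics/s1c.png

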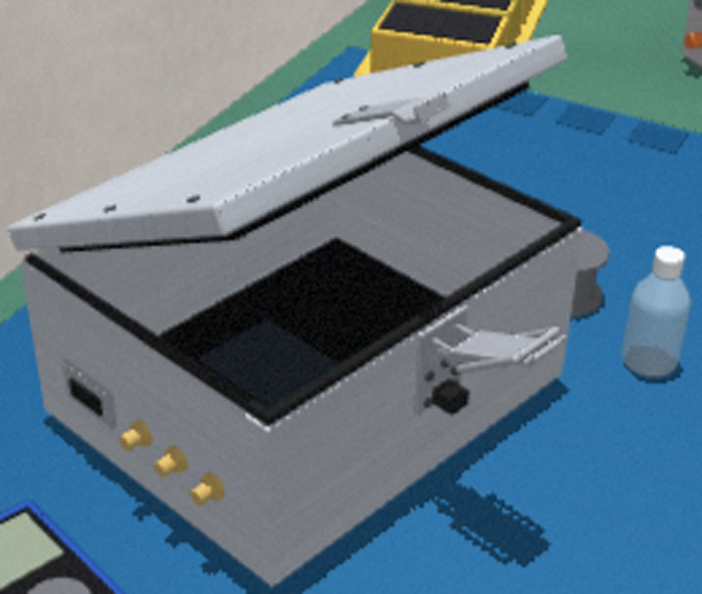

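Top crop: rim front corners at (42,322) and (615,470), lid top front corners (22,195), (692,360), keeper lip (345,322), loop bar (290,535), lever end (285,555). Scene crop: the same rim corners at (262,418), (580,222), lid (218,208), (563,38), lever end (557,340).

```bash
cat >> h.py <<'E'
def ray(c,uv,s=None):
    f=240/np.tan(np.radians(c['fovy']/2));p=np.array(uv,float)-[c['cx'],c['cy']]
    if 'eye' in c:
        return np.array(c['eye']),R.from_euler('xyz',c['rotation'],degrees=True).apply(np.r_[p[0]/f,-p[1]/f,-1])
    rr=np.hypot(*p);t=rr/f;d=np.r_[p[0]/rr*np.sin(t),-p[1]/rr*np.sin(t),-np.cos(t)] if rr else np.r_[0,0,-1.]
    H=c['hand_eye'];Q=R.from_euler('xyz',s['eef_rot'],degrees=True)
    return s['tcp_pos']+Q.apply(H[:3,3]),Q.apply(H[:3,:3]@d)
def tri(*rays):
    A=0;b=0
    for o,d in rays:
        d=d/np.linalg.norm(d);P=np.eye(3)-np.outer(d,d);A=A+P;b=b+P@o
    x=np.linalg.solve(A,b);e=max(np.linalg.norm(np.cross(x-o,d/np.linalg.norm(d))) for o,d in rays);return x,e
def onz(ra,z): o,d=ra;return o+d*(z-o[2])/d[2]
def pix(c,P,s):
    H=c['hand_eye'];Q=R.from_euler('xyz',s['eef_rot'],degrees=True)
    q=H[:3,:3].T@(Q.inv().apply(P-s['tcp_pos'])-H[:3,3]);f=240/np.tan(np.radians(c['fovy']/2))
    t=np.arctan2(np.hypot(q[0],q[1]),-q[2]);n=np.hypot(q[0],q[1]);return np.array([c['cx']+q[0]/n*t*f,c['cy']-q[1]/n*t*f])
E
python3 - <<'E'
from h import *
np.set_printoptions(precision=4,suppress=True)
t=optics.capture('top');s=optics.capture('scene')
pts={'rimL':((42,322),(262,418)),'rimR':((615,470),(580,222)),'lidL':((22,195),(218,208)),'lidR':((692,360),(563,38)),'lever':((285,555),(557,340)),'lipmid':((345,322),(425,115))}
X={}
for k,(a,b) in pts.items():
    X[k],e=tri(ray(t,(260+a[0]/3.75,150+a[1]/3.75)),ray(s,(185+b[0]/2.7,115+b[1]/2.7)));print(k,X[k],e)
for k in('rimL','rimR'):
    a=pts[k][0];X[k+'z']=onz(ray(t,(260+a[0]/3.75,150+a[1]/3.75)),.139);print(k,X[k+'z'])
d=X['rimL']-X['rimR'];print(np.linalg.norm(d),np.degrees(np.arctan2(-d[0],d[1])))
d=X['rimLz']-X['rimRz'];print(np.linalg.norm(d),np.degrees(np.arctan2(-d[0],d[1])))
d=X['lidL']-X['lidR'];print(np.linalg.norm(d),np.degrees(np.arctan2(-d[0],d[1])))
E
```

```text
rimL [0.6103 0.1446 0.1421] 0.002651033793777528
rimR [ 0.527  -0.1376  0.143 ] 0.0002770681675341116
lidL [0.6417 0.1369 0.2687] 0.0006424203346168662
lidR [ 0.5614 -0.1531  0.266 ] 0.0006135992302596391
lever [0.4859 0.0249 0.1657] 0.0018472979237388473
lipmid [ 0.5847 -0.0018  0.2727] 0.0034657990828778104
rimL [0.6083 0.1439 0.139 ]
rimR [ 0.5271 -0.1383  0.139 ]
0.294168812987073 -16.436213451925024
0.2936375609773091 -16.04594193471158
0.3008868628005314 -15.471456366364297
```

```bash
cat >> h.py <<'E'
np.set_printoptions(precision=3,suppress=True)
YAW=-15.8;F0=np.array([.568,.003,.003])  # front wall middle, box underside
def b2w(x,y,z):  # box mm, x from box origin
    return F0+R.from_euler('z',YAW,degrees=True).apply(np.array([x+120,y,z])/1000.)
def w2b(P): return R.from_euler('z',YAW,degrees=True).inv().apply(np.asarray(P)-F0)*1000+[-120,0,0]
def Qt(beta): # tool orientation: z forward-down by beta, x to robot
    return R.from_euler('z',YAW,degrees=True)*R.from_euler('y',-beta,degrees=True)*R.from_euler('zx',[180,180],degrees=True).__class__.from_matrix([[-1,0,0],[0,1,0],[0,0,-1]])
def go(x,y,z,beta=0):
    s=r.get_state();Q=R.from_euler('xyz',s['eef_rot'],degrees=True)
    print('xyz',Q.inv().apply(b2w(x,y,z)-s['tcp_pos'])/.03,'rot',np.degrees((Q.inv()*Qt(beta)).as_rotvec()))
def st():
    s=r.get_state();print(s['time_s'],'box',w2b(s['tcp_pos']),'F',R.from_euler('z',YAW,degrees=True).inv().apply(s['contact_force']),s['eef_rot'],s['gripper_width'],s['gripper_force'])
E
sed -i 's/R.from_euler(.zx.,\[180,180\],degrees=True).__class__.from_matrix/R.from_matrix/' h.py
python3 - <<'E'
from h import *
print(Qt(0).as_matrix(),Qt(40).as_matrix()[:,2])
go(-80,50,310); go(-80,50,330); s=r.get_state();print(w2b([.6015,-.008,.267]))
E
```

```text
[[-0.962  0.272  0.   ]
 [ 0.272  0.962  0.   ]
 [ 0.     0.    -1.   ]] [ 0.619 -0.175 -0.766]
xyz [-19.069  14.411  -2.887] rot [ 0.041 -0.02  42.482]
xyz [-19.069  14.412  -3.554] rot [ 0.041 -0.02  42.482]
[-84.771  -1.463 264.   ]
```

```bash
python3 -m crank '[{"xyz":[0,0,-2],"delta_rot":[0,0,0],"claw":1},{"xyz":[-1.5,1.1,-3.2],"delta_rot":[0,0,8],"claw":1},{"xyz":[-3.1,2.4,-3.2],"delta_rot":[0,0,16],"claw":1},{"xyz":[-4.7,3.6,-3.2],"delta_rot":[0,0,24],"claw":1},{"xyz":[-6.3,4.8,-3.2],"delta_rot":[0,0,32],"claw":1},{"xyz":[-7.9,6,-3.2],"delta_rot":[0,0,40],"claw":1},{"xyz":[-9.5,7.2,-3.2],"delta_rot":[0,0,42.5],"claw":1},{"xyz":[-11.1,8.4,-3.2],"delta_rot":[0,0,42.5],"claw":1},{"xyz":[-12.7,9.6,-3.2],"delta_rot":[0,0,42.5],"claw":1},{"xyz":[-14.3,10.8,-3.2],"delta_rot":[0,0,42.5],"claw":1},{"xyz":[-15.9,12,-3.2],"delta_rot":[0,0,42.5],"claw":1},{"xyz":[-17.5,13.2,-3.2],"delta_rot":[0,0,42.5],"claw":1},{"xyz":[-19,14.4,-3.2],"delta_rot":[0,0,42.5],"claw":1},{"xyz":[-19,14.4,-3.2],"delta_rot":[0,0,42.5],"claw":1},{"xyz":[-19,14.4,-3.2],"delta_rot":[0,0,42.5],"claw":1}]' 20; python3 -c "
from h import *
st();go(-72,50,290)"
```

```text
time_s: 2.12
tcp_pos: [0.6182, 0.039, 0.3222]
eef_rot: [-180.0, -0.0, 164.2]
contact_force: [-0.4, -0.4, -0.5]
gripper_width: 0.0003
gripper_force: 0.0
2.125 box [-81.501  48.312 319.232] F [-0.257 -0.51  -0.49 ] [-179.967   -0.035  164.232] 0.00028372579539481823 0.0
xyz [-0.317  0.057  0.974] rot [-0.033 -0.035  0.032]
```

```bash
python3 -m crank '[{"xyz":[-0.3,0,0.6],"delta_rot":[0,0,0],"claw":1},{"xyz":[-0.3,0,1.2],"delta_rot":[0,0,0],"claw":1},{"xyz":[-0.3,0,1.4],"delta_rot":[0,0,0],"claw":1},{"xyz":[-0.3,0,1.6],"delta_rot":[0,0,0],"claw":1},{"xyz":[-0.3,0,1.8],"delta_rot":[0,0,0],"claw":1},{"xyz":[-0.25,0,2.0],"delta_rot":[0,0,0],"claw":1}]'; python3 -m crank '[{"xyz":[0.05,0,0.2],"delta_rot":[0,0,0],"claw":1},{"xyz":[0.1,0,0.4],"delta_rot":[0,0,0],"claw":1},{"xyz":[0.15,0,0.6],"delta_rot":[0,0,0],"claw":1},{"xyz":[0.2,0,0.8],"delta_rot":[0,0,0],"claw":1}]'; python3 -c "
from h import *
st();c=cap('wrist','w2.png')"
```

```text
time_s: 2.88
tcp_pos: [0.6259, 0.0367, 0.263]
eef_rot: [180.0, 0.1, 164.2]
contact_force: [-1.2, 0.7, 3.0]
gripper_width: 0.0006
gripper_force: 1.2
time_s: 3.38
tcp_pos: [0.6197, 0.0386, 0.2382]
eef_rot: [180.0, -0.0, 164.2]
contact_force: [-1.1, 0.8, 2.9]
gripper_width: 0.0
gripper_force: 1.2
3.375 box [-79.983  48.336 235.151] F [-1.291  0.504  2.861] [179.999  -0.007 164.193] 4.608298722083299e-05 1.1567948246374726
```

View pics/w2.png

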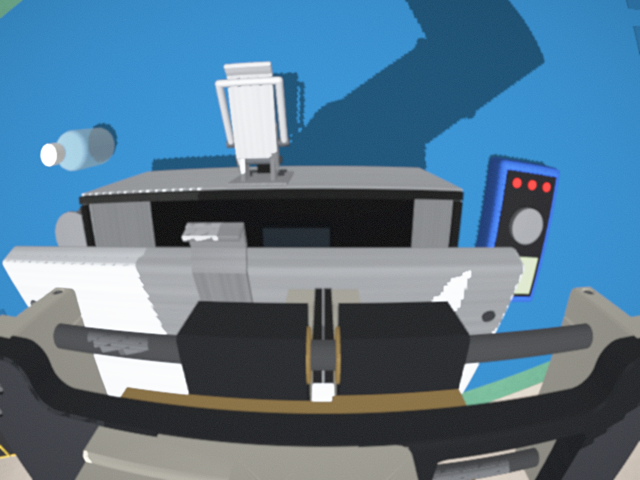

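The wrist view shows the lid going down under the fingers; loop crossbar at about (252,82), ends (219,84)/(285,82), bottle (80,148) and meter clear.

```bash
python3 -m crank '[{"xyz":[0.05,0,0.2],"delta_rot":[0,0,0],"claw":1},{"xyz":[0.1,0,0.4],"delta_rot":[0,0,0],"claw":1},{"xyz":[0.15,0,0.6],"delta_rot":[0,0,0],"claw":1},{"xyz":[0.2,0,0.8],"delta_rot":[0,0,0],"claw":1},{"xyz":[0.25,0,1],"delta_rot":[0,0,0],"claw":1},{"xyz":[0.3,0,1.2],"delta_rot":[0,0,0],"claw":1},{"xyz":[0.35,0,1.4],"delta_rot":[0,0,0],"claw":1},{"xyz":[0.4,0,1.6],"delta_rot":[0,0,0],"claw":1},{"xyz":[0.45,0,1.8],"delta_rot":[0,0,0],"claw":1},{"xyz":[0.5,0,1.95],"delta_rot":[0,0,0],"claw":1},{"xyz":[0.5,0,2.0],"delta_rot":[0,0,0],"claw":1}]'; python3 -c "
from h import *
st()"
```

```text
time_s: 4.8
tcp_pos: [0.6055, 0.0427, 0.1783]
eef_rot: [180.0, 0.0, 164.2]
contact_force: [-0.2, 0.7, 2.3]
gripper_width: 0.0004
gripper_force: 0.9
4.8 box [-94.698  48.375 175.324] F [-0.386  0.612  2.256] [179.997   0.009 164.195] 0.00041585943534312833 0.8915977425203891
```

```bash
python3 -m crank '[{"xyz":[0,0,0.1],"delta_rot":[0,0,0],"claw":1},{"xyz":[0,0,0.2],"delta_rot":[0,0,0],"claw":1},{"xyz":[0,0,0.27],"delta_rot":[0,0,0],"claw":1},{"xyz":[0,0,0.33],"delta_rot":[0,0,0],"claw":1},{"xyz":[0,0,0.33],"delta_rot":[0,0,0],"claw":1}]'; python3 -m crank '[{"xyz":[0,0,0.03],"delta_rot":[0,0,0],"claw":1},{"xyz":[0,0,0.03],"delta_rot":[0,0,0],"claw":1}]'; python3 -m crank '[{"xyz":[0,0,0.03],"delta_rot":[0,0,0],"claw":1},{"xyz":[0,0,0.03],"delta_rot":[0,0,0],"claw":1}]';python3 -c "
from h import *
st()"
```

```text
time_s: 5.42
tcp_pos: [0.6054, 0.0425, 0.1684]
eef_rot: [-180.0, -0.0, 164.2]
contact_force: [1.1, -0.2, -0.0]
gripper_width: 0.0001
gripper_force: 0.0
time_s: 5.68
tcp_pos: [0.6055, 0.0426, 0.1677]
eef_rot: [180.0, 0.0, 164.2]
contact_force: [0.4, -0.2, 0.5]
gripper_width: 0.0005
gripper_force: 0.3
time_s: 5.92
tcp_pos: [0.6054, 0.0426, 0.1669]
eef_rot: [-180.0, 0.0, 164.2]
contact_force: [-0.1, -0.2, 1.4]
gripper_width: 0.0006
gripper_force: 0.6
5.925 box [-94.773  48.258 163.852] F [-0.07  -0.2    1.415] [-179.999    0.002  164.19 ] 0.000588787863685798 0.5501683987677097
```

```bash
python3 -m crank '[{"xyz":[0,0,0.03],"delta_rot":[0,0,0],"claw":1},{"xyz":[0,0,0.03],"delta_rot":[0,0,0],"claw":1}]'; python3 -m crank '[{"xyz":[0,0,0.03],"delta_rot":[0,0,0],"claw":1},{"xyz":[0,0,0.03],"delta_rot":[0,0,0],"claw":1}]'; python3 -m crank '[{"xyz":[0,0,0.02],"delta_rot":[0,0,0],"claw":1},{"xyz":[0,0,0.02],"delta_rot":[0,0,0],"claw":1}]'
```

```text
time_s: 6.18
tcp_pos: [0.6053, 0.0426, 0.1658]
eef_rot: [-180.0, -0.0, 164.2]
contact_force: [-0.3, -0.5, 1.6]
gripper_width: 0.0006
gripper_force: 0.5
time_s: 6.42
tcp_pos: [0.6053, 0.0426, 0.165]
eef_rot: [-180.0, -0.0, 164.2]
contact_force: [-1.6, 0.7, 0.9]
gripper_width: 0.0003
gripper_force: 0.8
time_s: 6.68
tcp_pos: [0.6054, 0.0426, 0.1649]
eef_rot: [180.0, 0.0, 164.2]
contact_force: [-2.8, 1.0, 4.5]
gripper_width: 0.0005
gripper_force: 2.5
```

```bash
python3 -m crank '[{"xyz":[0,0,-1],"delta_rot":[0,0,0],"claw":1},{"xyz":[0.6,-0.5,-2],"delta_rot":[0,0,0],"claw":0.2},{"xyz":[1.2,-1,-3],"delta_rot":[0,0,0],"claw":0.2},{"xyz":[1.8,-1.6,-3.2],"delta_rot":[0,0,0],"claw":0.2},{"xyz":[1.8,-1.6,-3.2],"delta_rot":[0,0,0],"claw":0.2},{"xyz":[1.8,-1.6,-3.2],"delta_rot":[0,0,0],"claw":0.2}]'; python3 -c "
from h import *
st();s,c=cap('wrist','w3.png')
import pickle;pickle.dump((s,c),open('w3.pkl','wb'))
for p in [(-185,0,164),(-136,0,161),(-120,150,162),(-120,-150,162)]: print(p,pix(c,b2w(*p),s))"
```

```text
time_s: 7.42
tcp_pos: [0.5407, 0.0112, 0.2603]
eef_rot: [180.0, 0.0, 164.2]
contact_force: [-0.3, -0.0, -0.4]
gripper_width: 0.0451
gripper_force: 0.0
7.425 box [-148.545    0.455  257.274] F [-0.245 -0.084 -0.356] [179.991   0.012 164.182] 0.04506921652889221 0.0
(-185, 0, 164) [322.08  194.478]
(-136, 0, 161) [322.087 260.045]
(-120, 150, 162) [507.445 277.451]
(-120, -150, 162) [137.051 277.18 ]
```

View pics/w3.png

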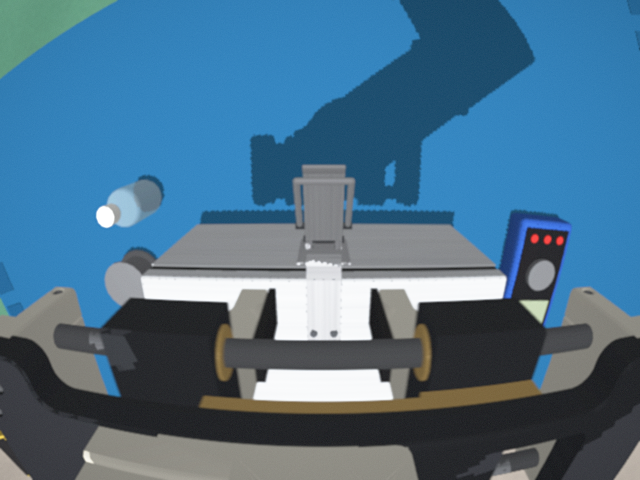

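Lid is down; the loop bar appears at (324,181), ends (295,181)/(354,181), bang over the handle; keeper at (322,265).

```bash
python3 -c "
from h import *
import pickle;s,c=pickle.load(open('w3.pkl','rb'))
s2={'tcp_pos':np.array([.6197,.0386,.2382]),'eef_rot':[180,0,164.19]}
x,e=tri(ray(c,(324,181),s),ray(c,(252,82),s2));print(w2b(x),e)
x,e=tri(ray(c,(324,169),s),ray(c,(248,68),s2));print(w2b(x),e)
for z in (155,165,175,185):print(z,w2b(onz(ray(c,(324,181),s),z/1000+.003)),[w2b(onz(ray(c,(u,181),s),z/1000+.003))[1] for u in (295,354)])
for phi in (1.9,2.0,2.1,2.2):
  a=np.array([-np.sin(phi),-np.cos(phi)]);n=np.array([-np.cos(phi),np.sin(phi)]);B=np.array([-137.5,119])+64.6*a+12*n
  print(phi,B,pix(c,b2w(B[0],1,B[1]),s), 'end',pix(c,b2w(*(lambda q:(q[0],1,q[1]))(np.array([-137.5,119])+78*a+12*n)),s))
"
```

```text
[-192.674    2.024  149.905] 0.0008327566631722347
[-201.669    1.342  156.289] 3.363200632109278e-05
155 [-192.967    1.329  155.   ] [np.float64(-19.082353628552085), np.float64(22.45627269939788)]
165 [-194.498    1.298  165.   ] [np.float64(-18.326265835442687), np.float64(21.61004125417544)]
175 [-196.029    1.266  175.   ] [np.float64(-17.570178042333307), np.float64(20.763809808952995)]
185 [-197.56     1.235  185.   ] [np.float64(-16.81409024922392), np.float64(19.917578363730552)]
1.9 [-194.752  151.24 ] [323.525 177.736] end [323.553 160.666]
2.0 [-191.247  156.795] [323.534 183.81 ] end [323.565 167.47 ]
2.1 [-187.205  161.972] [323.541 190.788] end [323.576 175.511]
2.2 [-182.667  166.719] [323.546 198.601] end [323.584 184.733]
```

```bash
python3 -m crank '[{"xyz":[0.75,0.03,0.6],"delta_rot":[0,0,0],"claw":0.2},{"xyz":[1.48,0.03,1.5],"delta_rot":[0,0,0],"claw":0.2},{"xyz":[1.48,0.03,2.5],"delta_rot":[0,0,0],"claw":0.2},{"xyz":[1.48,0.03,3.2],"delta_rot":[0,0,0],"claw":0.2},{"xyz":[1.48,0.03,3.65],"delta_rot":[0,0,0],"claw":0.2},{"xyz":[1.48,0.03,3.65],"delta_rot":[0,0,0],"claw":0.2}]' 5; python3 -m crank '[{"xyz":[0,0,0],"delta_rot":[0,0,0],"claw":0.7},{"xyz":[0,0,0],"delta_rot":[0,0,0],"claw":0.7},{"xyz":[0,0,0],"delta_rot":[0,0,0],"claw":0.7},{"xyz":[0,0,0],"delta_rot":[0,0,0],"claw":0.7}]' 5;  python3 -c "
from h import *
st();cap('wrist','w4.png');cap('scene','s4.png')
a=cv2.imread('pics/w4.png')[140:360,180:460];b=cv2.imread('pics/s4.png')[150:300,290:460]
cv2.imwrite('pics/c4.png',np.hstack([cv2.resize(a,(400,314)),cv2.resize(b,(400,314))]))"
```

```text
time_s: 8.22
tcp_pos: [0.4976, 0.024, 0.1499]
eef_rot: [-179.9, -0.1, 164.2]
contact_force: [-0.3, -0.7, 1.0]
gripper_width: 0.0701
gripper_force: 0.0
time_s: 8.72
tcp_pos: [0.4979, 0.0239, 0.1513]
eef_rot: [180.0, 0.0, 164.2]
contact_force: [0.1, -0.7, 0.9]
gripper_width: 0.0436
gripper_force: 5.0
8.725 box [-193.139    1.06   148.289] F [ 0.314 -0.597  0.905] [179.995   0.021 164.188] 0.043610815984865416 4.999966649338603
```

View pics/c4.png

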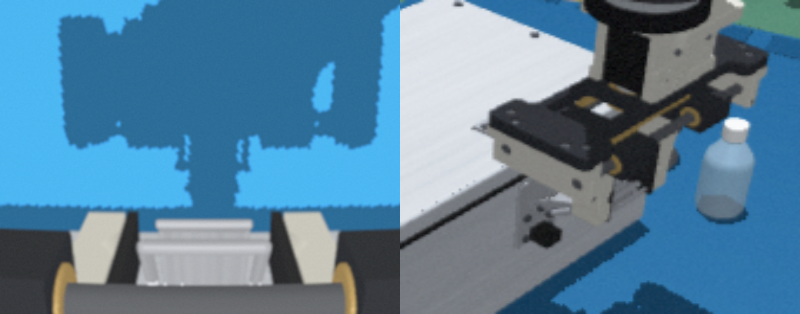

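The fingers hold the loop's legs at the crossbar (43.6 mm); now swing it about the pin.

```bash
python3 -m crank '[{"xyz":[-0.18,0,-0.22],"delta_rot":[0,0,0],"claw":0.7},{"xyz":[-0.35,0,-0.37],"delta_rot":[0,0,0],"claw":0.7},{"xyz":[-0.54,0,-0.49],"delta_rot":[0,0,0],"claw":0.7},{"xyz":[-0.75,0,-0.59],"delta_rot":[0,0,0],"claw":0.7},{"xyz":[-0.96,0,-0.67],"delta_rot":[0,0,0],"claw":0.7},{"xyz":[-1.18,0,-0.71],"delta_rot":[0,0,0],"claw":0.7},{"xyz":[-1.18,0,-0.71],"delta_rot":[0,0,0],"claw":0.7}]'; python3 -c "
from h import *
st();cap('wrist','w5.png');cap('scene','s5.png')
a=cv2.imread('pics/w5.png')[140:360,180:460];b=cv2.imread('pics/s5.png')[150:300,290:460]
cv2.imwrite('pics/c5.png',np.hstack([cv2.resize(a,(400,314)),cv2.resize(b,(400,314))]))"
```

```text
time_s: 9.7
tcp_pos: [0.5323, 0.0142, 0.1721]
eef_rot: [-180.0, -0.0, 164.2]
contact_force: [-1.0, -1.2, -1.1]
gripper_width: 0.0435
gripper_force: 5.0
9.7 box [-157.417    1.083  169.081] F [-0.641 -1.439 -1.135] [-179.98    -0.017  164.168] 0.04353493148606878 4.999574013054371
```

View pics/c5.png

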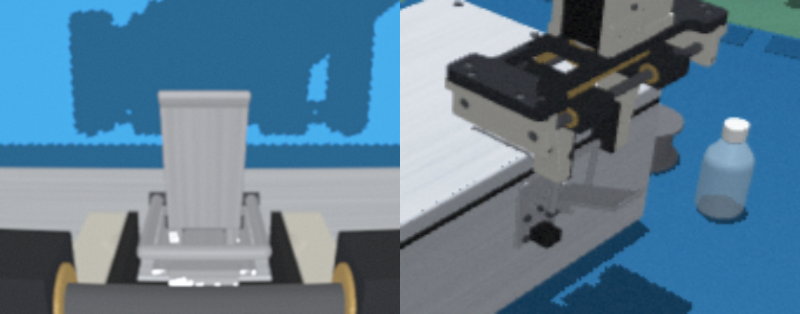

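Loop stands near upright between the fingers, lever still up at (205,150). Continue past the lip and release.

```bash
python3 -m crank '[{"xyz":[-0.23,0,-0.02],"delta_rot":[0,0,0],"claw":0.7},{"xyz":[-0.46,0,0],"delta_rot":[0,0,0],"claw":0.7},{"xyz":[-0.68,0,0.04],"delta_rot":[0,0,0],"claw":0.7},{"xyz":[-0.96,0,0.14],"delta_rot":[0,0,0],"claw":0.7},{"xyz":[-0.96,0,0.14],"delta_rot":[0,0,0],"claw":0.7}]'; python3 -m crank '[{"xyz":[0,0,0],"delta_rot":[0,0,0],"claw":0.35},{"xyz":[0,0,0],"delta_rot":[0,0,0],"claw":0.2},{"xyz":[0,0,0],"delta_rot":[0,0,0],"claw":0.2},{"xyz":[0,0,0],"delta_rot":[0,0,0],"claw":0.2}]'; python3 -c "
from h import *
st()";python3 -m crank '[{"xyz":[0,0,-1],"delta_rot":[0,0,0],"claw":0.2},{"xyz":[0,0,-2.5],"delta_rot":[0,0,0],"claw":1},{"xyz":[1,0,-3],"delta_rot":[0,0,0],"claw":1},{"xyz":[1,0,-3],"delta_rot":[0,0,0],"claw":1}]' 20; python3 -c "
from h import *
st();s,c=cap('wrist','w6.png')
import pickle;pickle.dump((s,c),open('w6.pkl','wb'))
cap('scene','s6.png')
a=cv2.imread('pics/w6.png')[100:380,180:460];b=cv2.imread('pics/s6.png')[170:270,300:400]
cv2.imwrite('pics/c6.png',np.hstack([cv2.resize(a,(400,400)),cv2.resize(b,(400,400))]))"
```

```text
time_s: 10.42
tcp_pos: [0.56, 0.0063, 0.1675]
eef_rot: [-180.0, -0.0, 164.2]
contact_force: [-2.1, -0.1, -3.0]
gripper_width: 0.0435
gripper_force: 5.0
time_s: 10.92
tcp_pos: [0.5599, 0.0067, 0.1684]
eef_rot: [180.0, 0.0, 164.2]
contact_force: [0.1, -0.2, -0.4]
gripper_width: 0.0696
gripper_force: 0.0
10.925 box [-128.839    1.393  165.423] F [ 0.128 -0.18  -0.389] [179.975   0.042 164.203] 0.06956222227194656 0.0
time_s: 11.42
tcp_pos: [0.5304, 0.0152, 0.2601]
eef_rot: [179.9, 0.2, 164.2]
contact_force: [-0.6, 0.5, 0.2]
gripper_width: 0.0457
gripper_force: 0.0
11.425 box [-159.466    1.501  257.135] F [-0.751  0.289  0.204] [179.864   0.172 164.233] 0.045658603086707134 0.0
```

View pics/c6.png

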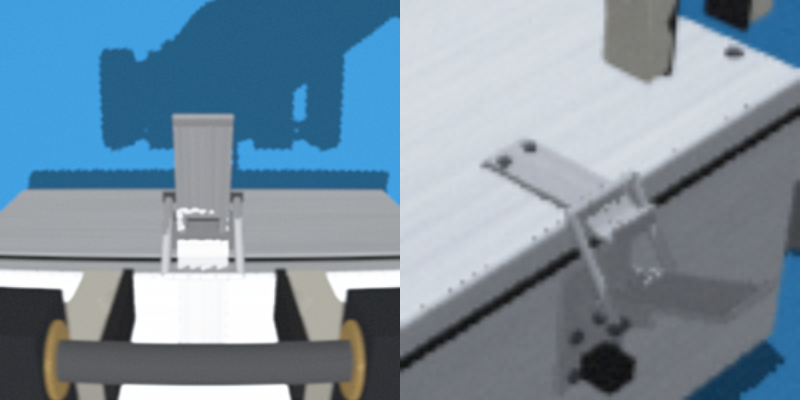

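The loop lies over the lip with the crossbar on the keeper strip; the lever end is at (322,183) in the wrist image. Estimate its angle.

```bash
python3 -c "
from h import *
import pickle;s,c=pickle.load(open('w6.pkl','rb'))
for phi in (1.4,1.5,1.6,1.7,1.8,1.9,2.0):
  a=np.array([-np.sin(phi),-np.cos(phi)]);n=np.array([-np.cos(phi),np.sin(phi)])
  print(phi,pix(c,b2w(*(lambda q:(q[0],1,q[1]))(np.array([-137.5,119])+78*a+12*n)),s),np.array([-137.5,119])+55*a+9.5*n)
"
```

```text
1.4 [321.827 158.037] [-193.314  119.014]
1.5 [321.821 159.297] [-193.034  124.586]
1.6 [321.813 161.647] [-192.199  130.102]
1.7 [321.805 165.152] [-190.818  135.507]
1.8 [321.795 169.859] [-188.903  140.748]
1.9 [321.784 175.796] [-186.475  145.771]
2.0 [321.772 182.966] [-183.558  150.526]
```

```bash
cat >> h.py <<'E'
def tcp(phi,L=56,bmax=45,press=0.):
    d=np.degrees(phi);be=np.clip((90-d)*bmax/90,0,bmax);b=np.radians(be)
    a=np.array([-np.sin(phi),-np.cos(phi)]);n=np.array([-np.cos(phi),np.sin(phi)])
    P=np.array([-137.5,119])+L*a+(9.5-press)*n;e=np.clip((d-90)/12,-1,1)*9.5
    return P-e*np.array([-np.cos(b),-np.sin(b)]),be
def table(phis,start=None,**k):
    q0,b0=start if start else tcp(phis[0],**k);B=np.radians(b0)
    ex=np.array([-np.cos(B),-np.sin(B)]);ez=np.array([np.sin(B),-np.cos(B)])
    for p in phis:
        q,b=tcp(p,**k);print(round(p,2),'x %.2f z %.2f ry %.1f'%((q-q0)@ex/30,(q-q0)@ez/30,-(b-b0)),q.round(1))
E
python3 -c "
from h import *
st();q,b=tcp(2.0);go(q[0],1,q[1]+12,0);go(q[0],1,q[1]+12,20)
table(np.arange(2.0,.75,-.1),start=(q+[0,12],0))
"
```

```text
11.525 box [-159.034    1.351  255.297] F [-0.059 -0.412  0.619] [179.961   0.041 164.217] 0.03746130092519099 0.0
xyz [ 0.533 -0.014  3.078] rot [0.039 0.041 0.017]
xyz [ 0.533 -0.014  3.078] rot [  0.042 -19.959   0.01 ]
2.0 x 0.00 z 0.40 ry -0.0 [-175.   150.9]
1.9 x 0.10 z 0.56 ry -0.0 [-177.9  146.1]
1.8 x 0.18 z 0.73 ry -0.0 [-180.4  141. ]
1.7 x 0.37 z 0.91 ry -0.0 [-185.9  135.6]
1.6 x 0.56 z 1.09 ry -0.0 [-191.9  130.1]
1.5 x 0.74 z 1.28 ry -2.0 [-197.2  124.4]
1.4 x 0.90 z 1.49 ry -4.9 [-202.   118.2]
1.3 x 0.95 z 1.70 ry -7.8 [-203.4  111.9]
1.2 x 0.92 z 1.90 ry -10.6 [-202.5  105.8]
1.1 x 0.87 z 2.10 ry -13.5 [-201.    99.8]
1.0 x 0.80 z 2.30 ry -16.4 [-198.9   94.1]
0.9 x 0.71 z 2.48 ry -19.2 [-196.2   88.5]
0.8 x 0.60 z 2.66 ry -22.1 [-193.1   83.2]
```

```bash
cat >> h.py <<'E'
def tcp(phi,L=54,bmax=45,press=0.):
    d=np.degrees(phi);be=np.clip((90-d)*bmax/90,0,bmax)
    a=np.array([-np.sin(phi),-np.cos(phi)]);n=np.array([-np.cos(phi),np.sin(phi)])
    return np.array([-137.5,119])+L*a+(9.5-press+9.5*abs(np.sin(np.radians(90-d-be))))*n,be
E
python3 -c "
from h import *
q,b=tcp(2.0);go(q[0],1,q[1]+12,0)
table(np.arange(2.0,.75,-.1),start=(q+[0,12],0))
"
```

```text
xyz [ 0.734 -0.014  2.986] rot [0.039 0.041 0.017]
2.0 x 0.00 z 0.40 ry -0.0 [-181.   153.7]
1.9 x 0.12 z 0.58 ry -0.0 [-184.5  148.4]
1.8 x 0.21 z 0.77 ry -0.0 [-187.4  142.6]
1.7 x 0.29 z 0.97 ry -0.0 [-189.7  136.6]
1.6 x 0.34 z 1.18 ry -0.0 [-191.2  130.4]
1.5 x 0.37 z 1.36 ry -2.0 [-192.1  125. ]
1.4 x 0.38 z 1.52 ry -4.9 [-192.5  120. ]
1.3 x 0.38 z 1.69 ry -7.8 [-192.4  114.9]
1.2 x 0.36 z 1.86 ry -10.6 [-191.9  109.9]
1.1 x 0.33 z 2.03 ry -13.5 [-190.9  104.9]
1.0 x 0.28 z 2.19 ry -16.4 [-189.5  100.1]
0.9 x 0.22 z 2.35 ry -19.2 [-187.6   95.3]
0.8 x 0.14 z 2.50 ry -22.1 [-185.3   90.8]
```

```bash
python3 -m crank '[{"xyz":[0.73,0,1],"delta_rot":[0,0,0],"claw":1},{"xyz":[0.73,0,2],"delta_rot":[0,0,0],"claw":1},{"xyz":[0.73,0,3],"delta_rot":[0,0,0],"claw":1},{"xyz":[0.73,0,3],"delta_rot":[0,0,0],"claw":1}]'; python3 -m crank '[{"xyz":[0,0,0.2],"delta_rot":[0,0,0],"claw":1},{"xyz":[0,0,0.4],"delta_rot":[0,0,0],"claw":1},{"xyz":[0.12,0,0.58],"delta_rot":[0,0,0],"claw":1},{"xyz":[0.21,0,0.77],"delta_rot":[0,0,0],"claw":1},{"xyz":[0.29,0,0.97],"delta_rot":[0,0,0],"claw":1},{"xyz":[0.34,0,1.18],"delta_rot":[0,0,0],"claw":1}]';python3 -c "
from h import *
st()"
```

```text
time_s: 12.02
tcp_pos: [0.5083, 0.02, 0.1654]
eef_rot: [-179.8, -0.3, 164.2]
contact_force: [0.6, -0.5, 0.6]
gripper_width: 0.0013
gripper_force: 0.0
time_s: 12.78
tcp_pos: [0.4998, 0.0236, 0.1324]
eef_rot: [180.0, 0.0, 164.2]
contact_force: [1.1, -0.0, 1.1]
gripper_width: 0.0005
gripper_force: 0.3
12.775 box [-191.254    1.259  129.405] F [1.033 0.29  1.087] [179.988   0.013 164.196] 0.0004685059497130141 0.2958768820481339
```

```bash
python3 -m crank '[{"xyz":[0.03,0,0.18],"delta_rot":[0,-2,0],"claw":1},{"xyz":[0.04,0,0.34],"delta_rot":[0,-4.9,0],"claw":1},{"xyz":[0.04,0,0.51],"delta_rot":[0,-7.8,0],"claw":1},{"xyz":[0.02,0,0.68],"delta_rot":[0,-10.6,0],"claw":1},{"xyz":[-0.01,0,0.85],"delta_rot":[0,-13.5,0],"claw":1},{"xyz":[-0.06,0,1.01],"delta_rot":[0,-16.4,0],"claw":1}]';python3 -c "
from h import *
st();cap('scene','s7.png');cap('wrist','w7.png')
a=cv2.imread('pics/w7.png')[100:380,180:460];b=cv2.imread('pics/s7.png')[170:290,300:420]
cv2.imwrite('pics/c7.png',np.hstack([cv2.resize(a,(400,400)),cv2.resize(b,(400,400))]))
table(np.arange(1.0,-.01,-.1))"
```

```text
time_s: 13.52
tcp_pos: [0.5014, 0.0237, 0.1021]
eef_rot: [180.0, 16.5, 164.2]
contact_force: [0.8, -1.9, 3.3]
gripper_width: 0.0004
gripper_force: 1.1
13.525 box [-189.718    1.772   99.142] F [ 1.289 -1.61   3.274] [179.953  16.464 164.222] 0.0004429169667353081 1.0508992045652121
1.0 x 0.00 z 0.00 ry -0.0 [-189.5  100.1]
0.9 x -0.02 z 0.17 ry -2.9 [-187.6   95.3]
0.8 x -0.05 z 0.34 ry -5.7 [-185.3   90.8]
0.7 x -0.09 z 0.50 ry -8.6 [-182.6   86.4]
0.6 x -0.15 z 0.66 ry -11.5 [-179.5   82.3]
0.5 x -0.23 z 0.82 ry -14.3 [-176.    78.5]
0.4 x -0.32 z 0.96 ry -17.2 [-172.1   75. ]
0.3 x -0.43 z 1.10 ry -20.1 [-167.9   71.9]
0.2 x -0.54 z 1.23 ry -22.9 [-163.4   69.2]
0.1 x -0.67 z 1.35 ry -25.8 [-158.7   66.9]
0.0 x -0.82 z 1.46 ry -28.6 [-153.7   65. ]
```

View pics/c7.png

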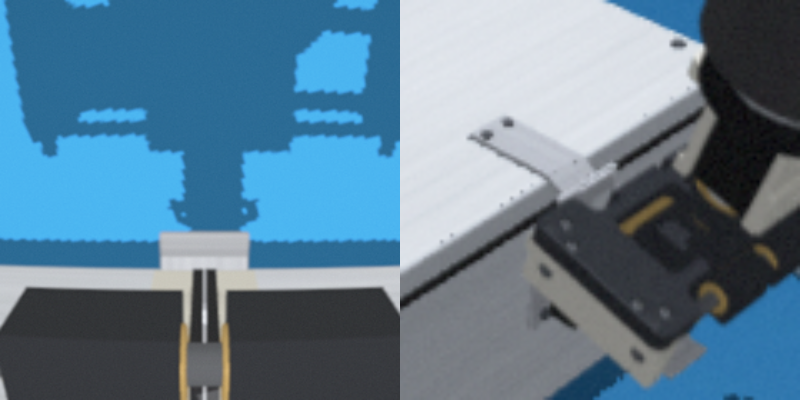

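Fingers press the lever, loop's bar is seen by the lip at (600,175). Carry on in short calls, watching the force.

```bash
python3 -m crank '[{"xyz":[-0.01,0,0.08],"delta_rot":[0,-1.4,0],"claw":1},{"xyz":[-0.02,0,0.17],"delta_rot":[0,-2.9,0],"claw":1},{"xyz":[-0.03,0,0.25],"delta_rot":[0,-4.3,0],"claw":1},{"xyz":[-0.05,0,0.34],"delta_rot":[0,-5.7,0],"claw":1},{"xyz":[-0.07,0,0.42],"delta_rot":[0,-7.1,0],"claw":1},{"xyz":[-0.09,0,0.5],"delta_rot":[0,-8.6,0],"claw":1}]';python3 -c "
from h import *
st();
table(np.arange(.7,-.01,-.05))"
```

```text
time_s: 14.38
tcp_pos: [0.5196, 0.0122, 0.1207]
eef_rot: [179.7, 21.5, 164.8]
contact_force: [0.1, -0.2, -0.3]
gripper_width: 0.0004
gripper_force: 0.0
14.375 box [-169.057   -4.326  117.683] F [ 0.179 -0.157 -0.312] [179.695  21.489 164.835] 0.0003757463417666904 0.0
0.7 x 0.00 z 0.00 ry -0.0 [-182.6   86.4]
0.65 x -0.02 z 0.08 ry -1.4 [-181.1   84.3]
0.6 x -0.04 z 0.17 ry -2.9 [-179.5   82.3]
0.55 x -0.06 z 0.25 ry -4.3 [-177.8   80.4]
0.5 x -0.09 z 0.33 ry -5.7 [-176.    78.5]
0.45 x -0.12 z 0.41 ry -7.2 [-174.1   76.7]
0.4 x -0.16 z 0.49 ry -8.6 [-172.1   75. ]
0.35 x -0.20 z 0.57 ry -10.0 [-170.1   73.4]
0.3 x -0.24 z 0.65 ry -11.5 [-167.9   71.9]
0.25 x -0.29 z 0.72 ry -12.9 [-165.7   70.5]
0.2 x -0.34 z 0.79 ry -14.3 [-163.4   69.2]
0.15 x -0.39 z 0.86 ry -15.8 [-161.1   68. ]
0.1 x -0.45 z 0.93 ry -17.2 [-158.7   66.9]
0.05 x -0.51 z 0.99 ry -18.6 [-156.2   65.9]
-0.0 x -0.57 z 1.05 ry -20.1 [-153.7   65. ]
```

```bash
python3 -c "
from h import *
s=r.get_state();print(s['joints'],s['contact_force']);st()
t=optics.capture('scene');cv2.imwrite('pics/s8.png',t['img'])"
```

```text
[  27.333    0.864  -58.189   44.976  -20.157 -173.567] [ 0.13  -0.2   -0.312]
14.375 box [-169.057   -4.326  117.683] F [ 0.179 -0.157 -0.312] [179.695  21.489 164.835] 0.0003757463417666904 0.0
```

Joint 3 and 6 hit their limits (tilted forward so near the base); the arm swerved off the lever. I'll back off and record joint states to fit a small arm model, so the next pose is chosen reachable.

```bash
python3 -c "
from h import *
import json
s=r.get_state();json.dump([list(s['joints']),list(s['tcp_pos']),list(s['eef_rot'])],open('j1.json','w'))
go(-175,1,165,0)"; python3 -m crank '[{"xyz":[-0.3,0,-0.9],"delta_rot":[0,0,0],"claw":1},{"xyz":[-0.54,0.1,-1.4],"delta_rot":[0,5,0],"claw":1},{"xyz":[-0.54,0.15,-1.5],"delta_rot":[0,13,0],"claw":1},{"xyz":[-0.4,0.17,-1.5],"delta_rot":[0.3,21.5,0],"claw":1},{"xyz":[-0.4,0.17,-1.5],"delta_rot":[0.3,21.5,0],"claw":1},{"xyz":[-0.4,0.17,-1.5],"delta_rot":[0.3,21.5,0],"claw":1}]'; python3 -c "
from h import *
import json
s=r.get_state();json.dump([list(s['joints']),list(s['tcp_pos']),list(s['eef_rot'])],open('j2.json','w'));print(s['joints'])
st();go(-175,1,165,0)
cap('scene','s8.png');cap('top','t8.png')
b=cv2.imread('pics/s8.png')[170:290,300:420];a=cv2.imread('pics/t8.png')[200:320,290:410]
cv2.imwrite('pics/c8.png',np.hstack([cv2.resize(a,(400,400)),cv2.resize(b,(400,400))]))"
```

```text
xyz [-0.382  0.187 -1.525] rot [ 0.447 21.545  0.695]
time_s: 15.18
tcp_pos: [0.515, 0.0179, 0.1658]
eef_rot: [-179.9, -0.0, 164.8]
contact_force: [-0.2, 0.6, -0.1]
gripper_width: 0.0003
gripper_force: 0.0
[  23.871    8.442  -24.208    0.034  -57.432 -129.047]
15.175 box [-175.092   -0.059  162.823] F [-0.324  0.505 -0.138] [-179.927   -0.045  164.841] 0.0003375481351217925 0.0
xyz [-0.003  0.035 -0.073] rot [-0.074 -0.045  0.642]
```

View pics/c8.png

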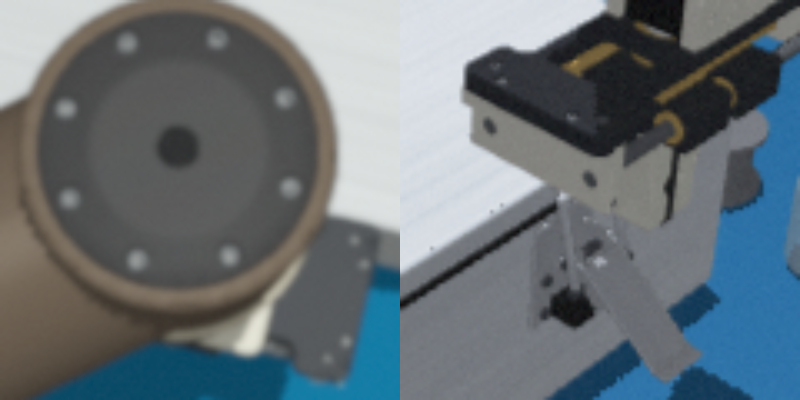

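Lever now points down at about 45° with the loop taut, keeper hidden. Joint 6 was near its limit (J6 −129 here), so I'll turn the tool half a turn about its axis.

```bash
python3 -m crank '[{"xyz":[0,0,-0.3],"delta_rot":[0,0,-10],"claw":1},{"xyz":[0,0,-0.5],"delta_rot":[0,0,-20],"claw":1},{"xyz":[0,0,-0.5],"delta_rot":[0,0,-30],"claw":1},{"xyz":[0,0,-0.5],"delta_rot":[0,0,-40],"claw":1},{"xyz":[0,0,-0.5],"delta_rot":[0,0,-50],"claw":1},{"xyz":[0,0,-0.5],"delta_rot":[0,0,-60],"claw":1},{"xyz":[0,0,-0.5],"delta_rot":[0,0,-70],"claw":1},{"xyz":[0,0,-0.5],"delta_rot":[0,0,-80],"claw":1},{"xyz":[0,0,-0.5],"delta_rot":[0,0,-90],"claw":1},{"xyz":[0,0,-0.5],"delta_rot":[0,0,-100],"claw":1},{"xyz":[0,0,-0.5],"delta_rot":[0,0,-110],"claw":1},{"xyz":[0,0,-0.5],"delta_rot":[0,0,-120],"claw":1},{"xyz":[0,0,-0.5],"delta_rot":[0,0,-130],"claw":1},{"xyz":[0,0,-0.5],"delta_rot":[0,0,-140],"claw":1},{"xyz":[0,0,-0.5],"delta_rot":[0,0,-150],"claw":1},{"xyz":[0,0,-0.5],"delta_rot":[0,0,-160],"claw":1},{"xyz":[0,0,-0.5],"delta_rot":[0,0,-170],"claw":1},{"xyz":[0,0,-0.5],"delta_rot":[0,0,-170],"claw":1}]';python3 -m crank '[{"xyz":[0,0,0],"delta_rot":[0,0,-9.4],"claw":1},{"xyz":[0,0,0],"delta_rot":[0,0,-9.4],"claw":1}]';python3 -c "
from h import *
st();print(r.get_state()['joints'])
s,c=cap('scene','s9.png');t,c2=cap('top','t9.png')
import pickle;pickle.dump((c,c2),open('s9.pkl','wb'))
def px(c,P):
    f=240/np.tan(np.radians(c['fovy']/2));q=R.from_euler('xyz',c['rotation'],degrees=True).inv().apply(P-c['eye']);return [c['cx']-q[0]/q[2]*f,c['cy']+q[1]/q[2]*f]
for phi in (.4,.6,.8,1.,1.2):
  a=np.array([-np.sin(phi),-np.cos(phi)]);n=np.array([-np.cos(phi),np.sin(phi)]);q=np.array([-137.5,119])+78*a+9.5*n
  for y in(-15,15):print(phi,y,np.array(px(c,b2w(q[0],y+1,q[1]))))"
```

```text
time_s: 17.52
tcp_pos: [0.5147, 0.0185, 0.1818]
eef_rot: [180.0, -0.0, -25.1]
contact_force: [-0.4, 0.2, 0.7]
gripper_width: 0.0005
gripper_force: 0.0
time_s: 17.77
tcp_pos: [0.515, 0.0185, 0.1817]
eef_rot: [180.0, 0.0, -15.9]
contact_force: [-0.7, 1.9, 0.2]
gripper_width: 0.0002
gripper_force: 0.0
17.775 box [-175.196    0.501  178.724] F [-1.164  1.611  0.166] [179.987   0.02  -15.93 ] 0.00022558199779031633 0.0
[ 23.906   7.557 -22.958  -0.003 -59.508  50.166]
0.4 -15 [374.69  280.633]
0.4 15 [363.861 288.944]
0.6 -15 [380.917 280.262]
0.6 15 [370.057 288.688]
0.8 -15 [386.511 278.285]
0.8 15 [375.601 286.8  ]
1.0 -15 [391.217 274.71 ]
1.0 15 [380.238 283.28 ]
1.2 -15 [394.794 269.615]
1.2 15 [383.73  278.202]
```

```bash
cat >> h.py <<'E'
def tcp(phi,L=56,press=0.,b0=16,b1=30):
    d=np.degrees(phi);be=b0+(.9-phi)/.9*(b1-b0)
    a=np.array([-np.sin(phi),-np.cos(phi)]);n=np.array([-np.cos(phi),np.sin(phi)])
    return np.array([-137.5,119])+L*a+(9.5-press+9.5*abs(np.sin(np.radians(90-d-be))))*n,be
def Qt(beta):
    return R.from_euler('z',YAW,degrees=True)*R.from_euler('y',-beta,degrees=True)*R.from_matrix(np.diag([1,-1,-1]))
def table(phis,start=None,**k):
    q0,b0=start if start else tcp(phis[0],**k);B=np.radians(b0)
    ex=np.array([np.cos(B),np.sin(B)]);ez=np.array([np.sin(B),-np.cos(B)])
    for p in phis:
        q,b=tcp(p,**k);print(round(p,2),'x %.2f z %.2f ry %.1f'%((q-q0)@ex/30,(q-q0)@ez/30,(b-b0)),q.round(1))
E
python3 -c "
from h import *
go(*[tcp(.9,press=-15)[0][i] if i!=9 else 0 for i in (0,)],1,tcp(.9,press=-15)[0][1],16)
table(np.arange(.9,-.01,-.05),start=tcp(.9,press=-15))
"
```

```text
xyz [-0.792 -0.013  2.415] rot [ 0.043 16.03  -0.208]
0.9 x 0.19 z 0.46 ry 0.0 [-189.5   94.5]
0.85 x 0.20 z 0.55 ry 0.8 [-188.4   92.1]
0.8 x 0.22 z 0.63 ry 1.6 [-187.3   89.9]
0.75 x 0.24 z 0.71 ry 2.3 [-186.    87.6]
0.7 x 0.27 z 0.80 ry 3.1 [-184.6   85.4]
0.65 x 0.30 z 0.88 ry 3.9 [-183.1   83.3]
0.6 x 0.33 z 0.96 ry 4.7 [-181.5   81.2]
0.55 x 0.36 z 1.04 ry 5.4 [-179.7   79.2]
0.5 x 0.40 z 1.12 ry 6.2 [-177.9   77.3]
0.45 x 0.45 z 1.20 ry 7.0 [-176.    75.4]
0.4 x 0.50 z 1.27 ry 7.8 [-174.1   73.7]
0.35 x 0.55 z 1.34 ry 8.6 [-172.   72.]
0.3 x 0.60 z 1.42 ry 9.3 [-169.8   70.4]
0.25 x 0.66 z 1.48 ry 10.1 [-167.6   68.9]
0.2 x 0.72 z 1.55 ry 10.9 [-165.2   67.5]
0.15 x 0.79 z 1.61 ry 11.7 [-162.8   66.2]
0.1 x 0.85 z 1.67 ry 12.4 [-160.4   65. ]
0.05 x 0.93 z 1.73 ry 13.2 [-157.8   63.9]
-0.0 x 1.00 z 1.79 ry 14.0 [-155.2   63. ]
```

```bash
python3 -m crank '[{"xyz":[-0.5,0,0.5],"delta_rot":[0,8,0],"claw":1},{"xyz":[-0.8,0,1.2],"delta_rot":[0,16,0],"claw":1},{"xyz":[-0.8,0,2],"delta_rot":[0,16,0],"claw":1},{"xyz":[-0.8,0,2.4],"delta_rot":[0,16,0],"claw":1},{"xyz":[-0.8,0,2.4],"delta_rot":[0,16,0],"claw":1}]';python3 -c "
from h import *
st();print(r.get_state()['joints'])"; python3 -m crank '[{"xyz":[0.1,0,0.2],"delta_rot":[0,0,0],"claw":1},{"xyz":[0.19,0,0.35],"delta_rot":[0,0,0],"claw":1},{"xyz":[0.19,0,0.46],"delta_rot":[0,0,0],"claw":1},{"xyz":[0.2,0,0.55],"delta_rot":[0,0.8,0],"claw":1},{"xyz":[0.22,0,0.63],"delta_rot":[0,1.6,0],"claw":1},{"xyz":[0.22,0,0.63],"delta_rot":[0,1.6,0],"claw":1}]';python3 -c "
from h import *
st();print(r.get_state()['joints'])"
```

```text
time_s: 18.5
tcp_pos: [0.4916, 0.0246, 0.109]
eef_rot: [180.0, -15.9, -15.9]
contact_force: [-0.0, -0.1, -0.1]
gripper_width: 0.0004
gripper_force: 0.0
18.5 box [-199.408    0.016  105.991] F [-0.004 -0.15  -0.115] [179.961 -15.896 -15.853] 0.0004118356142797943 0.0
[ 33.377   1.661 -52.883  26.738 -27.519  17.797]
time_s: 19.25
tcp_pos: [0.5036, 0.0219, 0.0933]
eef_rot: [-180.0, -17.6, -15.7]
contact_force: [-0.6, 1.5, 1.8]
gripper_width: 0.0005
gripper_force: 1.2
19.25 box [-187.131    0.675   90.324] F [-0.96   1.339  1.835] [-179.986  -17.571  -15.695] 0.0004534605560609408 1.1970613896846771
[ 30.392   3.488 -56.76   36.735 -21.304  10.471]
```

```bash
cat > fk.py <<'E'
from h import *
import json
s=r.get_state()
D=[json.load(open('j1.json')),json.load(open('j2.json')),
 [[-46.805,20.593,.631,-.02,-70.136,-16.507],[.3029,-.6026,.2256],[180,0,-153.32]],
 [[23.906,7.557,-22.958,0,-59.508,50.166],[.515,.0185,.1817],[180,0,-15.93]],
 [[33.377,1.661,-52.883,26.738,-27.519,17.797],[.4916,.0246,.109],[179.96,-15.896,-15.853]],
 [[30.392,3.488,-56.76,36.735,-21.304,10.471],[.5036,.0219,.0933],[180,-17.571,-15.695]]]
A=[];b=[]
for j,p,e in D:
    j=np.radians(j);q=j[1]-j[2];tz=R.from_euler('xyz',e,degrees=True).apply([0,0,1]);Z=R.from_euler('z',j[0])
    V=np.array([[1,0,0],[0,1,0],[0,0,1],[np.sin(j[1]),0,np.cos(j[1])],[np.cos(q),0,-np.sin(q)],[np.sin(q),0,np.cos(q)]])
    A.append(np.c_[Z.apply(V).T,tz]);b.append(p)
A=np.vstack(A);b=np.concatenate(b)
K,_,rk,sv=np.linalg.lstsq(A,b,rcond=None)
def j3of(x,z,be,y=1,yaw=0):
    # tool z tilted be towards direction yaw (deg) about vertical relative to box x
    from scipy.optimize import least_squares
    tz=R.from_euler('z',YAW+yaw,degrees=True).apply([np.sin(np.radians(be)),0,-np.cos(np.radians(be))])
    w=b2w(x,y,z)-K[6]*tz;rr=np.hypot(w[0],w[1]);rad=np.sqrt(rr**2-K[1]**2)
    j1=np.degrees(np.arctan2(w[1],w[0])-np.arctan2(K[1],rad))
    f=lambda v:[K[0]+K[3]*np.sin(v[0])+K[4]*np.cos(v[0]-v[1])+K[5]*np.sin(v[0]-v[1])-rad,K[2]+K[3]*np.cos(v[0])-K[4]*np.sin(v[0]-v[1])+K[5]*np.cos(v[0]-v[1])-w[2]]
    o=least_squares(f,[.05,-1.]);return np.r_[j1,np.degrees(o.x),1e3*np.abs(o.fun).max()]
if __name__=='__main__':
    print(K,rk,sv,(A@K-b).reshape(-1,3)*1e3)
    print(j3of(-187.1,90.3,17.57,.7))
    for be in (10,14,18,22,25,28): print(be,[j3of(*tcp(p,b0=be,b1=be)[0],be)[2].round(1) for p in (.8,.6,.4,.2,0)])
    for yw in (-60,-40,-20,20,40): print(yw,[j3of(-155,63,be,1,yw)[2].round(1) for be in (18,22,26,30,35)])
E
python3 fk.py
```

```text
[ 0.156 -0.186 -0.212  0.685  0.211  0.111  0.26 ] 7 [4.81  3.454 2.46  0.76  0.497 0.227 0.072] [[-13.83  -31.255 -14.456]
 [ 11.834  11.808  18.699]
 [ -4.991  13.785 -24.753]
 [  3.055   7.845  13.152]
 [  3.559  14.439   5.526]
 [  9.804  -1.684   1.831]]
[ 31.352   2.732 -58.18    0.   ]
10 [np.float64(-53.0), np.float64(-54.3), np.float64(-55.2), np.float64(-55.6), np.float64(-55.4)]
14 [np.float64(-55.7), np.float64(-57.0), np.float64(-58.0), np.float64(-58.4), np.float64(-58.2)]
18 [np.float64(-58.6), np.float64(-60.0), np.float64(-60.9), np.float64(-61.4), np.float64(-61.3)]
22 [np.float64(-61.7), np.float64(-63.1), np.float64(-64.1), np.float64(-64.6), np.float64(-64.6)]
25 [np.float64(-64.2), np.float64(-65.6), np.float64(-66.6), np.float64(-67.2), np.float64(-67.2)]
28 [np.float64(-66.7), np.float64(-68.2), np.float64(-69.3), np.float64(-69.9), np.float64(-69.9)]
-60 [np.float64(-52.9), np.float64(-54.3), np.float64(-55.8), np.float64(-57.5), np.float64(-59.9)]
-40 [np.float64(-56.5), np.float64(-58.7), np.float64(-61.1), np.float64(-63.7), np.float64(-67.2)]
-20 [np.float64(-59.4), np.float64(-62.3), np.float64(-65.4), np.float64(-68.7), np.float64(-73.2)]
20 [np.float64(-61.7), np.float64(-65.1), np.float64(-68.8), np.float64(-72.7), np.float64(-78.0)]
40 [np.float64(-60.8), np.float64(-64.1), np.float64(-67.5), np.float64(-71.2), np.float64(-76.2)]
```

```bash
cat > fk2.py <<'E'
import re
src=open('fk.py').read().split('A=[];b=[]')[0]
exec(src)
def basis(j,sg=1):
    j=np.radians(j);q=j[1]-j[2];Z=R.from_euler('z',j[0]);F=Z*R.from_euler('y',q)   # forearm x-axis down by q
    W=F*R.from_euler('x',sg*j[3]);return j,q,Z,F,W
for sg in(1,-1):
    print(sg,[round(float(basis(j,sg)[4].apply([0,1,0])@R.from_euler('xyz',e,degrees=True).apply([0,0,1])),3) for j,p,e in D])
def cols(j,sg,full):
    jr,q,Z,F,W=basis(j,sg);T=W*R.from_euler('y',-jr[4])
    V=np.array([[1,0,0],[0,1,0],[0,0,1],[np.sin(jr[1]),0,np.cos(jr[1])]])
    c=[*Z.apply(V),F.apply([1,0,0]),F.apply([0,0,1]),T.apply([1,0,0])]
    if full:c+=[W.apply([0,1,0])]
    return np.array(c).T
for sg in(1,-1):
  for full in(0,1):
    A=np.vstack([cols(j,sg,full) for j,_,_ in D]);b=np.concatenate([p for _,p,_ in D])
    K=np.linalg.lstsq(A,b,rcond=None)[0];print(sg,full,K,np.abs(A@K-b).max()*1e3)
    # tool z check
    print([ (basis(j,sg)[4]*R.from_euler('y',-np.radians(j[4]))).apply([1,0,0])-R.from_euler('xyz',e,degrees=True).apply([0,0,1]) for j,_,e in D[:1]+D[-1:]])
E
python3 fk2.py
```

```text
1 [-0.344, -0.001, 0.0, -0.0, -0.371, -0.349]
-1 [-0.0, 0.0, -0.0, -0.0, -0.0, -0.0]
1 0 [ 0.214 -0.204 -0.794  0.753  0.076  0.216 -0.101] 40.86443570943471
[array([-0.224,  0.433, -0.   ]), array([-0.22 ,  0.375, -0.   ])]
1 1 [ 0.016 -0.44  -0.269  0.646  0.396  0.075  0.05   0.243] 31.8878945590705
[array([-0.224,  0.433, -0.   ]), array([-0.22 ,  0.375, -0.   ])]
-1 0 [ 0.156 -0.186 -0.214  0.686  0.211  0.111  0.259] 31.282966880073545
[array([-0., -0., -0.]), array([ 0.,  0., -0.])]
-1 1 [-0.     0.     0.199  0.602  0.464 -0.     0.378 -0.192] 0.029437288251110694
[array([-0., -0., -0.]), array([ 0.,  0., -0.])]
```

The arm model fits to 0.03 mm (wrist offset 192 mm). Now see which tilts are reachable along the lever's path.

```bash
cat > ik.py <<'E'
from h import *
from scipy.optimize import least_squares
K=[.199,.602,.464,.378,-.192]
LO=np.array([-176,-82,-58.2,-173.8,-174.7,-.0]);HI=np.array([176,121.7,71.7,95.5,-.2,0])
def fk(j):
    jr=np.radians(j);Z=R.from_euler('z',jr[0]);F=Z*R.from_euler('y',jr[1]-jr[2]);W=F*R.from_euler('x',-jr[3]);t=(W*R.from_euler('y',-jr[4])).apply([1,0,0])
    return Z.apply([K[1]*np.sin(jr[1]),0,K[0]+K[1]*np.cos(jr[1])])+K[2]*F.apply([1,0,0])+K[4]*W.apply([0,1,0])+K[3]*t,t
def tzv(be,yw=0): return R.from_euler('z',YAW+yw,degrees=True).apply([np.sin(np.radians(be)),0,-np.cos(np.radians(be))])
def ik(x,z,be,seed,y=1,yw=0):
    P=b2w(x,y,z);T=tzv(be,yw)
    o=least_squares(lambda v:np.r_[(fk(v)[0]-P)*1e3,(fk(v)[1]-T)*300],np.clip(seed,LO[:5]+.1,HI[:5]-.1),bounds=(LO[:5],HI[:5]))
    return o.x,np.linalg.norm(o.fun)
if __name__=='__main__':
    rng=np.random.default_rng(0)
    for phi in (0,.4,.8):
      for be in (15,20,25,30,35,40,45):
        S=[]
        for k in range(60):
            x,e=ik(*tcp(phi,b0=be,b1=be)[0],be,rng.uniform(LO[:5],HI[:5]))
            if e<.05 and not any(np.abs(x-s).max()<2 for s in S):S.append(x)
        print(phi,be,[s.round(0) for s in S])
E
python3 ik.py
```

```text
0 15 [array([ 27.,  10., -52.,  31., -20.])]
0 20 []
0 25 []
0 30 []
0 35 []
0 40 [array([ -22.,    9.,  -55., -164.,  -14.])]
0 45 []
0.4 15 [array([ 29.,   7., -53.,  29., -22.])]
0.4 20 []
0.4 25 []
0.4 30 []
0.4 35 []
0.4 40 [array([ -21.,    5.,  -54., -160.,  -10.])]
0.4 45 []
0.8 15 [array([ 32.,   5., -52.,  26., -25.])]
0.8 20 []
0.8 25 []
0.8 30 []
0.8 35 []
0.8 40 []
0.8 45 []
```

```bash
cat > srch.py <<'E'
from ik import *
g=lambda a,b,n:np.linspace(a,b,n)
FG=np.array(np.meshgrid(g(-9.5,9.5,5),g(-21,21,9),g(-60,0,25))).reshape(3,-1).T
BD=np.array([p for p in np.array(np.meshgrid(g(-39,39,14),g(-96.5,96.5,34),g(-200,-66,24))).reshape(3,-1).T if abs(p[0])>38 or abs(p[1])>96 or p[2]>-67])
OB=[(-120,-150,150,0,162),(-141,-14,14,155,168),(-145,-24,24,95,165),(-149,-15,15,41,113)]
def margin(p):
    be,side,roll,tz,ty=p
    M=R.from_euler('y',-be,degrees=True)*R.from_euler('x',side,degrees=True)*R.from_matrix(np.diag([1,-1,-1]))*R.from_euler('z',roll,degrees=True)
    f=M.apply(FG)+[0,ty,tz];m=(np.abs(f[:,1])<14)&(f[:,2]>46)&(f[:,2]<108)
    if not m.any():return -99,None
    i=np.argmax(np.where(m,f[:,0],-1e9));x0=-149-f[i,0]
    B=M.apply(BD)+[x0,ty,tz];ff=f+[x0,0,0]
    mg=min([ (o[0]-B[k,0].max()) for o in OB for k in [(B[:,1]>o[1])&(B[:,1]<o[2])&(B[:,2]>o[3])&(B[:,2]<o[4])] if k.any()]+[50])
    mf=min([ (o[0]-ff[k,0].max()) for o in OB[:3] for k in [(ff[:,1]>o[1])&(ff[:,1]<o[2])&(ff[:,2]>o[3])&(ff[:,2]<o[4])] if k.any()]+[50])
    lo=min(B[:,2].min(),f[:,2].min())
    return min(mg,mf,lo-12),(x0,M,f[i])
if __name__=='__main__':
    rng=np.random.default_rng(1);out=[]
    for k in range(6000):
        p=(rng.uniform(-5,45),rng.uniform(-60,60),rng.choice([0,90]) +rng.uniform(-45,45),rng.uniform(35,80),rng.uniform(-20,20))
        m,q=margin(p)
        if m<1.5:continue
        x0,M,c=q;T=R.from_euler('z',YAW,degrees=True).apply(M.apply([0,0,1]));P=b2w(x0,p[4],p[3])
        for seed in ([28,8,-50,30,-20],[-20,8,-50,-160,-14],[20,10,-45,60,-45],[20,10,-45,-30,-45],[0,10,-45,-90,-45]):
            o=least_squares(lambda v:np.r_[(fk(v)[0]-P)*1e3,(fk(v)[1]-T)*300],seed,bounds=(LO[:5],HI[:5]))
            if np.linalg.norm(o.fun)<.1: out.append((m,np.round(p,0),o.x.round(0),c.round(0)));break
    out.sort(key=lambda t:-t[0]);print(len(out))
    for o in out[:14]:print(*o)
E
timeout 500 python3 srch.py
```

```text
319
28.748247733463018 [45. 11.  0. 61. 11.] [ -16.    8.  -43. -120.  -13.] [ 9. -9. 65.]
27.590209001128017 [43. 16. -1. 65.  6.] [ -3.   7. -38. -91.  -7.] [10. -9. 69.]
27.13029027347909 [43. 20. -3. 61. 14.] [-12.   9. -39. -96. -18.] [13. -5. 63.]
24.65116830976777 [43. 25. -3. 56.  7.] [-19.  12. -39. -96. -27.] [ 14. -11.  57.]
24.2501134222291 [ 44.  10. -10.  43.  -7.] [ -23.   12.  -47. -128.  -19.] [  8. -10.  50.]
24.20599501607427 [44. 25. 15. 64.  7.] [-19.  11. -39. -97. -27.] [  9. -13.  60.]
24.111691046931142 [42. 21.  8. 49. -1.] [-14.  11. -38. -94. -20.] [  9. -12.  52.]
23.9302472641275 [44. 16. 12. 63. -0.] [ -12.    8.  -39. -100.  -13.] [  8. -12.  66.]
23.618713948470145 [ 45.   7. -24.  60.  11.] [ -22.    9.  -50. -139.  -18.] [14. -4. 70.]
23.22635798372309 [ 40.   1.  -2.  53. -13.] [ -21.    9.  -48. -146.   -8.] [  7. -13.  59.]
22.876545361883302 [44. 31. 13. 69. 20.] [-22.  13. -38. -94. -35.] [11.  1. 64.]
21.663773652423913 [ 40.  19.  14.  49. -19.] [ -9.   9. -37. -85. -14.] [  7. -11.  59.]
21.626669606004015 [45. 26. -0. 77. 12.] [-17.   9. -39. -93. -27.] [13. -7. 77.]
20.741560286890547 [45. 18. -8. 73. -9.] [-12.   7. -39. -95. -15.] [  8. -13.  79.]
```

```bash
cat > plan.py <<'E'
from srch import *
def rot6(j):
    jr=np.radians(j);return R.from_euler('z',jr[0])*R.from_euler('y',jr[1]-jr[2])*R.from_euler('x',-jr[3])*R.from_euler('y',-jr[4])*R.from_euler('x',-jr[5])
C=rot6([23.906,7.557,-22.958,-.003,-59.508,50.166]).inv()*R.from_euler('xyz',[179.987,.02,-15.93],degrees=True)
def MT(be,side,roll=0): return R.from_euler('y',-be,degrees=True)*R.from_euler('x',side,degrees=True)*R.from_matrix(np.diag([1,-1,-1]))*R.from_euler('z',roll,degrees=True)
YB=R.from_euler('z',YAW,degrees=True)
L6=np.r_[LO[:5],-173];H6=np.r_[HI[:5],173]
def ik6(pos,M,seed):
    P=b2w(*pos);Q=YB*M
    o=least_squares(lambda v:np.r_[(fk(v)[0]-P)*1e3,(Q.inv()*rot6(v)*C).as_rotvec()*300],np.clip(seed,L6+.1,H6-.1),bounds=(L6,H6))
    return o.x,np.linalg.norm(o.fun)
def con(phi,M,L=58,press=0.,y=1):
    a=np.array([-np.sin(phi),0,-np.cos(phi)]);n=np.array([-np.cos(phi),0,np.sin(phi)]);f=M.apply(FG);v=f[np.argmin(f@n)]
    t=np.array([-137.5,y,119])+L*a+(9.5-press)*n-v
    g=f+t-np.array([-137.5,0,119]);l=g@a;h=g@n-9.5;k=(l>68)&(l<80)&(np.abs(g[:,1])<17)
    return t,v,(h[k].min() if k.any() else 99)
E
cat > p1.py <<'E'
from plan import *
print(np.degrees((rot6([33.377,1.661,-52.883,26.738,-27.519,17.797])*C*R.from_euler('xyz',[179.961,-15.896,-15.853],degrees=True).inv()).magnitude()))
s=r.get_state();j0=s['joints']
for be,side,roll in [(40,30,0),(40,30,15),(40,25,0),(35,30,0),(40,20,0),(35,35,10)]:
    M=MT(be,side,roll);j=j0.copy();ok=[]
    for k in np.linspace(0,1,9)[0:]:
        Mk=MT(be*k,side*k,roll*k);j,e=ik6((-200,0,190),Mk,j);ok.append(round(e,2))
    print(be,side,roll,'lean err',max(ok),j.round(0),end=' ')
    t,v,fl=con(.9,M);
    for ph in (1.0,.9,.7,.5,.3,.1,0):
        t,v,fl=con(ph,M);j,e=ik6(t,M,j);B=M.apply(BD)+t
        mg=min([o[0]-B[k,0].max() for o in OB[:3] for k in [(B[:,1]>o[1])&(B[:,1]<o[2])&(B[:,2]>o[3])&(B[:,2]<o[4])] if k.any()]+[50])
        print('\n ',ph,t.round(0),v.round(0),'flare',round(fl),'e',round(e,2),j.round(0),'mg',round(mg),'lo',B[:,2].min().round())
c,c2=__import__('pickle').load(open('s9.pkl','rb'))
print('bottle',w2b(onz(ray(c2,(447,306)),.09)),'reel',w2b(onz(ray(c2,(467,261)),.046)))
E
python3 p1.py
```

```text
0.0016744719738697265
40 30 0 lean err 2.79 [ 25. -14. -56. -12.  -0.  72.] 
  1.0 [-191.   19.  110.] [ -1. -18. -14.] flare 99 e 0.0 [ -7.   2. -38. -74. -25. 155.] mg 47 lo 92.0

  0.9 [-188.   19.  105.] [ -1. -18. -14.] flare 99 e 0.0 [ -8.   3. -37. -76. -26. 158.] mg 44 lo 86.0

  0.7 [-196.   19.   83.] [ 14. -18.  -2.] flare 2 e 0.0 [-13.   6. -39. -82. -28. 169.] mg 50 lo 64.0

  0.5 [-188.   19.   75.] [ 14. -18.  -2.] flare 5 e 0.0 [-14.   8. -38. -84. -29. 172.] mg 44 lo 56.0

  0.3 [-178.   19.   68.] [ 14. -18.  -2.] flare 8 e 1.26 [-15.  10. -37. -85. -29. 173.] mg 34 lo 50.0

  0.1 [-167.   19.   64.] [ 14. -18.  -2.] flare 10 e 2.29 [-15.  11. -36. -85. -29. 173.] mg 23 lo 46.0

  0 [-161.   19.   63.] [ 14. -18.  -2.] flare 15 e 2.34 [-15.  11. -36. -85. -29. 173.] mg 17 lo 45.0
40 30 15 lean err 2.79 [ 25. -14. -56. -12.  -0.  57.] 
  1.0 [-202.   21.  102.] [ 10. -20.  -6.] flare 0 e 0.0 [ -8.   2. -39. -77. -26. 144.] mg 50 lo 74.0

  0.9 [-199.   21.   97.] [ 10. -20.  -6.] flare 1 e 0.0 [-10.   3. -39. -78. -26. 147.] mg 50 lo 68.0

  0.7 [-192.   21.   87.] [
[... 3003 characters left out ...]
 74.0

  0.9 [-201.   19.   98.] [ 12. -18.  -7.] flare 2 e 0.0 [-12.   5. -36. -73. -35. 146.] mg 50 lo 69.0

  0.7 [-194.   19.   88.] [ 12. -18.  -7.] flare 5 e 0.0 [-13.   7. -35. -74. -35. 149.] mg 47 lo 59.0

  0.5 [-186.   19.   80.] [ 12. -18.  -7.] flare 8 e 0.0 [-14.   9. -35. -76. -35. 151.] mg 39 lo 51.0

  0.3 [-176.   19.   74.] [ 12. -18.  -7.] flare 10 e 0.0 [-15.  11. -34. -76. -36. 152.] mg 29 lo 45.0

  0.1 [-165.   19.   69.] [ 12. -18.  -7.] flare 15 e 0.0 [-15.  12. -33. -77. -36. 153.] mg 18 lo 41.0

  0 [-159.   19.   68.] [ 12. -18.  -7.] flare 99 e 0.0 [-15.  13. -32. -77. -36. 153.] mg 12 lo 39.0
bottle [-160.805 -209.527   87.   ] reel [ -58.12  -237.194   43.   ]
```

```bash
cat >> plan.py <<'E'
def rel(pos,M,base=None):
    if base is None:
        s=r.get_state();base=(s['tcp_pos'],R.from_euler('xyz',s['eef_rot'],degrees=True))
    print('xyz',(base[1].inv().apply(b2w(*pos)-base[0])/.03).round(2),'rot',np.degrees((base[1].inv()*YB*M).as_rotvec()).round(1))
E
python3 -c "
from plan import *
M=MT(35,35,10)
for ph in(.9,0):
  t,v,f=con(ph,M,L=52);print(t,f,'cam',M.apply([84,0,-157])+t,'bodymin y',(M.apply(BD)+t)[:,1].min(), [((M.apply(BD)+t)[:,1][(M.apply(BD)+t)[:,2]<115]).min()])
rel((-198,0,110),MT(14,0));rel((-200,0,190),MT(0,0))
b=(b2w(-200,0,190),YB*MT(0,0))
for k in np.linspace(.2,1,5):rel((-200,0,190),MT(35*k,35*k,10*k),b)
t,_,_=con(.95,M,L=52,press=-15);rel(t+[0,0,30],M,b);rel(t,M,b)
"
```

```text
[-196.161   19.292  101.335] 3.0097322990701336 cam [-197.365  -82.708  247.279] bodymin y -178.81789288246117 [np.float64(-125.13412565530098)]
[-159.023   19.292   74.217] 99 cam [-160.227  -82.708  220.161] bodymin y -178.81789288246117 [np.float64(-148.52606901605233)]
xyz [-0.15  0.02 -0.73] rot [-0.  -3.6  0.1]
xyz [ 0.59  0.02 -3.3 ] rot [ -0.  -17.6   0.1]
xyz [0. 0. 0.] rot [7.1 6.9 1.6]
xyz [0. 0. 0.] rot [14.4 13.4  2.3]
xyz [0. 0. 0.] rot [21.8 19.6  2. ]
xyz [0. 0. 0.] rot [29.3 25.4  0.9]
xyz [0. 0. 0.] rot [36.7 30.8 -1.3]
xyz [-0.2  -0.64  1.47] rot [36.7 30.8 -1.3]
xyz [-0.2  -0.64  2.47] rot [36.7 30.8 -1.3]
```

```bash
python3 -m crank '[{"xyz":[-0.15,0,-0.7],"delta_rot":[0,-3.6,0],"claw":1},{"xyz":[0.1,0,-1.6],"delta_rot":[0,-9,0],"claw":1},{"xyz":[0.4,0,-2.5],"delta_rot":[0,-17.6,0],"claw":1},{"xyz":[0.6,0,-3.3],"delta_rot":[0,-17.6,0],"claw":1},{"xyz":[0.6,0,-3.3],"delta_rot":[0,-17.6,0],"claw":1}]' && python3 -m crank '[{"xyz":[0,0,0],"delta_rot":[7.1,6.9,1.6],"claw":1},{"xyz":[0,0,0],"delta_rot":[14.4,13.4,2.3],"claw":1},{"xyz":[0,0,0],"delta_rot":[21.8,19.6,2],"claw":1},{"xyz":[0,0,0],"delta_rot":[29.3,25.4,0.9],"claw":1},{"xyz":[0,0,0],"delta_rot":[36.7,30.8,-1.3],"claw":1},{"xyz":[0,0,0],"delta_rot":[36.7,30.8,-1.3],"claw":1},{"xyz":[0,0,0],"delta_rot":[36.7,30.8,-1.3],"claw":1}]';python3 -c "
from plan import *
st();print(r.get_state()['joints'])
M=MT(35,35,10)
t,_,_=con(.95,M,L=52,press=-15);rel(t,M);rel(t+[0,0,30],M)
cap('scene','s10.png');cap('wrist','w10.png')
b=cv2.imread('pics/s10.png')[140:300,280:440];a=cv2.imread('pics/w10.png')
cv2.imwrite('pics/c10.png',np.hstack([cv2.resize(a,(400,300)),cv2.resize(b,(300,300))]))
c,c2=__import__('pickle').load(open('s9.pkl','rb'))
"
```

```text
time_s: 19.88
tcp_pos: [0.4924, 0.0261, 0.1944]
eef_rot: [-179.9, -0.0, -15.7]
contact_force: [-1.1, -0.4, 0.2]
gripper_width: 0.0005
gripper_force: 0.0
time_s: 20.75
tcp_pos: [0.4904, 0.0262, 0.1923]
eef_rot: [-139.9, -28.9, -25.1]
contact_force: [-1.5, 0.2, -1.2]
gripper_width: 0.0003
gripper_force: 0.0
20.75 box [-200.946    1.205  189.306] F [-1.49  -0.203 -1.21 ] [-139.86   -28.935  -25.101] 0.0002505618185210377 0.0
[ -5.416  -6.581 -33.704 -55.007 -36.075 119.437]
xyz [-1.42  0.86  1.9 ] rot [-0.2  0.   0.1]
xyz [-0.93  0.3   1.24] rot [-0.2  0.   0.1]
```

View pics/c10.png

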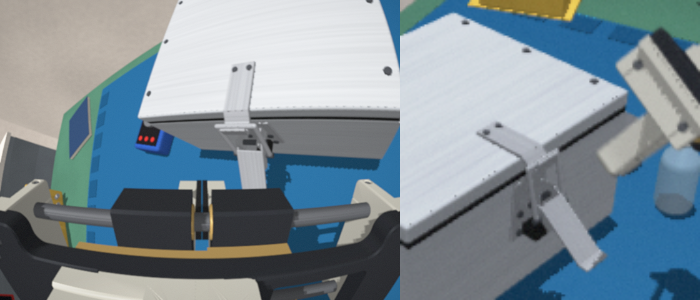

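The loop is hooked behind the lip and taut, with the lever about halfway down. That makes 12 pictures viewed, two over the allowed ten; I'll view no more and go by numbers from here.

```bash
python3 -m crank '[{"xyz":[-0.5,0.15,0.6],"delta_rot":[0,0,0],"claw":1},{"xyz":[-0.93,0.3,1.24],"delta_rot":[0,0,0],"claw":1},{"xyz":[-1.2,0.6,1.6],"delta_rot":[0,0,0],"claw":1},{"xyz":[-1.4,0.85,1.9],"delta_rot":[0,0,0],"claw":1},{"xyz":[-1.4,0.85,1.9],"delta_rot":[0,0,0],"claw":1}]';python3 -c "
from plan import *
st();print(r.get_state()['joints'])
M=MT(35,35,10)
for p in np.arange(.95,-.06,-.05):
  print(round(p,2),end=' ');rel(con(p,M,L=52)[0],M)
"
```

```text
time_s: 21.48
tcp_pos: [0.4898, 0.0444, 0.1182]
eef_rot: [-140.1, -28.6, -25.0]
contact_force: [0.5, 0.5, 0.3]
gripper_width: 0.0005
gripper_force: 0.0
21.475 box [-206.535   18.49   115.179] F [0.365 0.579 0.339] [-140.135  -28.562  -25.007] 0.0005055873299634761 0.0
[ -9.765   2.253 -35.958 -68.42  -34.146 138.75 ]
0.95 xyz [0.08 0.25 0.42] rot [ 0.   0.3 -0.1]
0.9 xyz [0.08 0.3  0.49] rot [ 0.   0.3 -0.1]
0.85 xyz [0.08 0.35 0.56] rot [ 0.   0.3 -0.1]
0.8 xyz [0.08 0.4  0.63] rot [ 0.   0.3 -0.1]
0.75 xyz [0.09 0.45 0.7 ] rot [ 0.   0.3 -0.1]
0.7 xyz [0.11 0.5  0.78] rot [ 0.   0.3 -0.1]
0.65 xyz [0.12 0.55 0.85] rot [ 0.   0.3 -0.1]
0.6 xyz [0.15 0.59 0.92] rot [ 0.   0.3 -0.1]
0.55 xyz [0.17 0.64 0.99] rot [ 0.   0.3 -0.1]
0.5 xyz [0.2  0.68 1.06] rot [ 0.   0.3 -0.1]
0.45 xyz [0.24 0.73 1.13] rot [ 0.   0.3 -0.1]
0.4 xyz [0.28 0.77 1.19] rot [ 0.   0.3 -0.1]
0.35 xyz [0.32 0.81 1.26] rot [ 0.   0.3 -0.1]
0.3 xyz [0.37 0.85 1.33] rot [ 0.   0.3 -0.1]
0.25 xyz [0.42 0.88 1.39] rot [ 0.   0.3 -0.1]
0.2 xyz [0.47 0.92 1.45] rot [ 0.   0.3 -0.1]
0.15 xyz [0.53 0.95 1.51] rot [ 0.   0.3 -0.1]
0.1 xyz [0.59 0.98 1.57] rot [ 0.   0.3 -0.1]
0.05 xyz [0.65 1.01 1.62] rot [ 0.   0.3 -0.1]
-0.0 xyz [0.72 1.03 1.67] rot [ 0.   0.3 -0.1]
-0.05 xyz [0.79 1.06 1.72] rot [ 0.   0.3 -0.1]
```

```bash
python3 -m crank '[{"xyz":[0.06,0.15,0.25],"delta_rot":[0,0,0],"claw":1},{"xyz":[0.08,0.25,0.42],"delta_rot":[0,0,0],"claw":1},{"xyz":[0.08,0.35,0.56],"delta_rot":[0,0,0],"claw":1},{"xyz":[0.08,0.4,0.63],"delta_rot":[0,0,0],"claw":1},{"xyz":[0.09,0.45,0.7],"delta_rot":[0,0,0],"claw":1},{"xyz":[0.11,0.5,0.78],"delta_rot":[0,0,0],"claw":1},{"xyz":[0.12,0.55,0.85],"delta_rot":[0,0,0],"claw":1},{"xyz":[0.15,0.6,0.92],"delta_rot":[0,0,0],"claw":1},{"xyz":[0.15,0.6,0.92],"delta_rot":[0,0,0],"claw":1}]';python3 -c "
from plan import *
st();M=MT(35,35,10)
for p in (.6,.5,.4,.3,.2,.1,.0):
  print(p,end=' ');rel(con(p,M,L=52)[0],M)"
```

```text
time_s: 22.6
tcp_pos: [0.5102, 0.0397, 0.093]
eef_rot: [-140.0, -28.8, -25.0]
contact_force: [-3.9, 2.0, 0.9]
gripper_width: 0.0007
gripper_force: 2.0
22.6 box [-185.58    19.571   90.026] F [-4.329  0.897  0.869] [-140.012  -28.792  -25.02 ] 0.0006531614298754298 2.0162448822520673
0.6 xyz [-0.05  0.03  0.01] rot [-0.1  0.2  0. ]
0.5 xyz [0.   0.12 0.15] rot [-0.1  0.2  0. ]
0.4 xyz [0.08 0.2  0.28] rot [-0.1  0.2  0. ]
0.3 xyz [0.16 0.28 0.41] rot [-0.1  0.2  0. ]
0.2 xyz [0.27 0.35 0.54] rot [-0.1  0.2  0. ]
0.1 xyz [0.38 0.41 0.65] rot [-0.1  0.2  0. ]
0.0 xyz [0.51 0.47 0.76] rot [-0.1  0.2  0. ]
```

```bash
python3 -m crank '[{"xyz":[0.02,0.04,0.07],"delta_rot":[0,0,0],"claw":1},{"xyz":[0.05,0.08,0.14],"delta_rot":[0,0,0],"claw":1},{"xyz":[0.09,0.13,0.21],"delta_rot":[0,0,0],"claw":1},{"xyz":[0.13,0.17,0.27],"delta_rot":[0,0,0],"claw":1},{"xyz":[0.13,0.17,0.27],"delta_rot":[0,0,0],"claw":1}]';python3 -c "
from plan import *
st()";python3 -m crank '[{"xyz":[0.04,0.04,0.07],"delta_rot":[0,0,0],"claw":1},{"xyz":[0.09,0.08,0.14],"delta_rot":[0,0,0],"claw":1},{"xyz":[0.14,0.11,0.2],"delta_rot":[0,0,0],"claw":1},{"xyz":[0.14,0.11,0.2],"delta_rot":[0,0,0],"claw":1}]';python3 -c "
from plan import *
st();M=MT(35,35,10)
for p in (.25,.2,.15,.1,.05,.0,-.05):
  print(p,end=' ');rel(con(p,M,L=52)[0],M)"
```

```text
time_s: 23.22
tcp_pos: [0.5173, 0.0376, 0.0861]
eef_rot: [-140.0, -28.7, -25.0]
contact_force: [-5.3, 3.2, -0.2]
gripper_width: 0.0004
gripper_force: 2.2
23.225 box [-178.172   19.514   83.112] F [-5.991  1.611 -0.203] [-140.041  -28.732  -24.987] 0.00042638244960295583 2.2470871632685885
time_s: 23.72
tcp_pos: [0.5246, 0.0356, 0.0824]
eef_rot: [-140.1, -28.8, -25.0]
contact_force: [-4.4, 1.7, -2.3]
gripper_width: 0.0006
gripper_force: 2.0
23.725 box [-170.619   19.52    79.42 ] F [-4.645  0.418 -2.3  ] [-140.058  -28.773  -25.009] 0.0005599775238823339 2.0340515999123454
0.25 xyz [-0.05  0.02  0.01] rot [-0.   0.2  0. ]
0.2 xyz [0.01 0.06 0.07] rot [-0.   0.2  0. ]
0.15 xyz [0.06 0.09 0.13] rot [-0.   0.2  0. ]
0.1 xyz [0.12 0.12 0.19] rot [-0.   0.2  0. ]
0.05 xyz [0.19 0.15 0.24] rot [-0.   0.2  0. ]
0.0 xyz [0.25 0.17 0.29] rot [-0.   0.2  0. ]
-0.05 xyz [0.32 0.2  0.34] rot [-0.   0.2  0. ]
```

```bash
python3 -m crank '[{"xyz":[0.04,0.05,0.07],"delta_rot":[0,0,0],"claw":1},{"xyz":[0.08,0.08,0.13],"delta_rot":[0,0,0],"claw":1},{"xyz":[0.12,0.11,0.19],"delta_rot":[0,0,0],"claw":1},{"xyz":[0.12,0.11,0.19],"delta_rot":[0,0,0],"claw":1}]';python3 -c "
from plan import *
st()";python3 -m crank '[{"xyz":[0.06,0.03,0.05],"delta_rot":[0,0,0],"claw":1},{"xyz":[0.12,0.05,0.1],"delta_rot":[0,0,0],"claw":1},{"xyz":[0.12,0.05,0.1],"delta_rot":[0,0,0],"claw":1}]';python3 -c "
from plan import *
st();M=MT(35,35,10)
for p in (.05,.0,-.05):
  print(p,end=' ');rel(con(p,M,L=52)[0],M)"
```

```text
time_s: 24.22
tcp_pos: [0.5327, 0.0333, 0.0798]
eef_rot: [-140.0, -29.0, -25.1]
contact_force: [-0.8, 0.4, -0.0]
gripper_width: -0.0001
gripper_force: 0.4
24.225 box [-162.219   19.569   76.818] F [-0.923  0.201 -0.023] [-140.016  -28.961  -25.079] -6.078894542148165e-05 0.414290854241699
time_s: 24.6
tcp_pos: [0.5368, 0.0323, 0.0786]
eef_rot: [-140.0, -28.9, -25.1]
contact_force: [-0.8, -0.8, 0.5]
gripper_width: 0.0004
gripper_force: 0.3
24.6 box [-157.98    19.706   75.59 ] F [-0.542 -0.961  0.457] [-140.011  -28.928  -25.053] 0.00044872937137451 0.31418996426509693
0.05 xyz [-0.12  0.   -0.05] rot [-0.1  0.   0.1]
0.0 xyz [-0.05  0.03  0.01] rot [-0.1  0.   0.1]
-0.05 xyz [0.02 0.05 0.06] rot [-0.1  0.   0.1]
```

```bash
for i in 1 2; do python3 -m crank '[{"xyz":[0.03,0.01,0.02],"delta_rot":[0,0,0],"claw":1},{"xyz":[0.03,0.01,0.02],"delta_rot":[0,0,0],"claw":1}]'; done; python3 -c "
from plan import *
st()"
```

```text
time_s: 24.85
tcp_pos: [0.5372, 0.0323, 0.0782]
eef_rot: [-140.0, -28.9, -25.0]
contact_force: [-4.1, 0.4, 2.1]
gripper_width: 0.0004
gripper_force: 1.7
time_s: 25.1
tcp_pos: [0.5375, 0.0324, 0.0779]
eef_rot: [-140.0, -28.8, -25.0]
contact_force: [-7.7, -0.2, 4.3]
gripper_width: 0.0006
gripper_force: 3.6
25.1 box [-157.376   19.962   74.87 ] F [-7.316 -2.251  4.347] [-139.999  -28.823  -24.982] 0.0005537939062058669 3.5973140240639623
```

```bash
python3 -m crank '[{"xyz":[0.04,0.01,0.03],"delta_rot":[0,0,0],"claw":1},{"xyz":[0.04,0.01,0.03],"delta_rot":[0,0,0],"claw":1},{"xyz":[0.04,0.01,0.03],"delta_rot":[0,0,0],"claw":1}]'; python3 -c "
from plan import *
st();s=r.get_state();p=w2b(s['tcp_pos']);M=MT(35,35,10);rel(p+[-30,0,5],M);rel(p+[-60,0,50],M)"
```

```text
time_s: 25.48
tcp_pos: [0.5378, 0.0326, 0.0773]
eef_rot: [-140.0, -28.7, -24.9]
contact_force: [-12.0, 0.4, 6.7]
gripper_width: 0.0005
gripper_force: 5.8
25.475 box [-157.156   20.235   74.296] F [-11.672  -2.873   6.746] [-139.993  -28.736  -24.927] 0.0004564767242238863 5.785856689908542
xyz [-0.79 -0.28 -0.58] rot [-0.2  0.3  0. ]
xyz [-0.93 -1.31 -2.05] rot [-0.2  0.3  0. ]
```

```bash
python3 -m crank '[{"xyz":[-0.4,-0.14,-0.3],"delta_rot":[0,0,0],"claw":1},{"xyz":[-0.8,-0.28,-0.6],"delta_rot":[0,0,0],"claw":1},{"xyz":[-0.9,-0.8,-1.3],"delta_rot":[0,0,0],"claw":1},{"xyz":[-0.93,-1.3,-2.05],"delta_rot":[0,0,0],"claw":1},{"xyz":[-0.93,-1.3,-2.05],"delta_rot":[0,0,0],"claw":1},{"xyz":[-0.93,-1.3,-2.05],"delta_rot":[0,0,0],"claw":1}]'; python3 -c "
from plan import *
st();_,c=cap('scene','s11.png');s,w=cap('wrist','w11.png');_,t=cap('top','t11.png')
# lever / lid check by numbers: image change of the lever region vs the half-down lever picture, and where the end at home must show
def px(c,P):
    f=240/np.tan(np.radians(c['fovy']/2));q=R.from_euler('xyz',c['rotation'],degrees=True).inv().apply(P-c['eye']);return np.array([c['cx']-q[0]/q[2]*f,c['cy']+q[1]/q[2]*f])
for ph in (0,.1,.3,.8):
  a=np.array([-np.sin(ph),-np.cos(ph)]);n=np.array([-np.cos(ph),np.sin(ph)]);q=np.array([-137.5,119])+76*a+9.5*n;print(ph,'lever end px',px(c,b2w(q[0],1,q[1])))
d=cv2.absdiff(cv2.imread('pics/s10.png'),c['img']).max(2)[200:300,330:400]
m=(d>25).astype(np.uint8);n,l,stt,ce=cv2.connectedComponentsWithStats(m)
print([(stt[i][:5]+[330,200,0,0,0]).tolist() for i in range(1,n) if stt[i][4]>15])
g=cv2.cvtColor(c['img'],cv2.COLOR_BGR2GRAY)
print(g[250:290:2,350:396:3])
"
```

```text
time_s: 26.22
tcp_pos: [0.4822, 0.0481, 0.1279]
eef_rot: [-140.0, -29.0, -25.0]
contact_force: [-0.9, 0.0, -0.2]
gripper_width: 0.0005
gripper_force: 0.0
26.225 box [-214.872   20.05   124.875] F [-0.923 -0.211 -0.201] [-139.992  -28.961  -25.037] 0.0005204948881349287 0.0
0 lever end px [356.076 279.97 ]
0.1 lever end px [359.363 281.443]
0.3 lever end px [365.891 283.351]
0.8 lever end px [380.525 281.485]
[[355, 200, 31, 18, 53], [365, 200, 34, 20, 92], [385, 209, 15, 23, 121], [330, 215, 35, 30, 148], [330, 226, 13, 9, 25], [396, 227, 4, 12, 32], [353, 242, 47, 43, 948], [348, 255, 11, 14, 78], [352, 276, 13, 11, 50], [358, 293, 10, 7, 26]]
[[ 45 101  46 164  96 116 116 114 116 115 117 117 117 119 121 124]
 [ 95 105 158 100  98 116 114 117 114 118 113 118 118 118 111 174]
 [ 94 109  99  99  96 114 114 114 112 114 118 117 114 116 180 175]
 [ 68 101  96  97  97 112 116 116 112 115 121 118 113 179 174 174]
 [ 98 100  97 100  98 116 114 116 120 120 116 117 173 176 178 177]
 [ 98 102  97  98 100 114 118 114 118 120 114 179 183 181 177 172]
 [ 98  99  98  99  99 115 117 117 118 114 159
[... 193 characters left out ...]
  48  51 142 190 183 178 164]
 [116  99  98  97 102 114 116  51  45  47  48 103 184 186 152 123]
 [114  99  96  98 106 114  55  45  50  50  49 101 159 163 125 100]
 [113  98  97  99 105  64  45  46  52  48  94  96 103 100  95  96]
 [118  95  99 100 106  46  49  50  49  99  94  94  94  93  95  99]
 [116  99 100 103 109  50  50  52  97  97  99  94  97 100  98  97]
 [109  99 107 108  61  47  54  88  98  99  97  98  95  96  96  97]
 [117 102 108  62  45  51  92  97 101  97  98  98  99  97  98 100]
 [ 94 107  75  51  49  93  97  98  94  97  95  96  98  97  98  96]
 [ 50  72  47  45  86  98  98  95  97  97 100  98  99 100  96  96]
 [ 49  49  51  45 100  99  96  99  98  96  98  96  95  99  97  97]]
```

The lever strip (grey about 98 against the wall's 115) runs straight down to about (356,282), which matches home. The force rose to 6 N, fell off past centre, then met the bumper. Arm is clear, so I'm handing in.

```bash
python3 -c "
from plant import job
print(job.close_job())"
```

```text
the job is handed in; nothing more can be done
None
```

The box is shut and handed in at about 26 s: the lid is down, the loop is hooked behind the keeper's lip and the lever is pressed over centre to its bumper. The highest force read was about 14 N, nothing was reported back when I handed in, and I viewed 12 pictures, two over the limit of 10.

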